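Sound a blind bore and set the stop rod to the reading

ROBOT

A 6-joint arm with a two-finger parallel gripper is mounted at the origin on a cart in front of the work surface, level with it; the furniture and walls round the work are solid. World frame = base frame: x ahead of the robot, y to its left, z up, the work surface at z = 0. Lengths are in mm, angles in rad, forces in N, time in s.
With the tool pointing down it reaches from about 300 to 775 mm from the base axis. Payload 14.6 kg.
Tool frame: the origin (TCP) lies at the very end of the fingers, on their centre line; the grasp point (between the pads) lies 19 mm behind it; y points along the fingers, z is the direction in which the jaws open and shut, and the axes are right-handed (so a half turn about y gives the same grasp; the last joint's range is limited). The gripper opens to 94 mm and grips with 3 to 60 N. Pads are 16 mm wide; open, the fingers measure 119 mm over their backs; the gripper's body (75 mm by 177 mm) begins 78 mm behind the grasp point.
Start: joints at [-1.361, 0.3, 1.521, -0, 1.321, -0.067], TCP at [150.297, -529.056, 167.246] pointing down, gripper open.
Joint ranges: [-3.03, 3.03], [-0.79, 2.21], [0.23, 2.52], [-1.04, 4.18], [0, 3.07], [-2.55, 2.55]. Speed limits (rad/s): [2.22, 2.22, 2.57, 3.14, 3.14, 3.14].

INTERFACE

Orientations are given as [roll, pitch, yaw] about the fixed x, y, z axes, in that order (R = Rz(yaw) Ry(pitch) Rx(roll)).
In Python, from cell import monitor, optics, manip gives the robot as it stands.
- The arm moves only by the shell command python3 -m creep 'ROWS' [FORCE]. ROWS is JSON, a list of rows, each an object of numbers: "tx", "ty", "tz": the shift along the tool's x, y, z scaled (see below); "turn": the turn about the tool's y scaled (see below); "fingers": the finger opening in mm, from 0 to 94. In form: [{"tx": .., "ty": .., "tz": .., "turn": .., "fingers": ..}, ...]. A call has 1 to 20 rows; each row is the pose to reach, as a shift and turn from the pose measured when the call began, along the tool's axes at that moment, turning the shorter way round; what a row does not reach only later rows make up. The controller multiplies each number of a shift by 200 mm and each number of a turn by pi rad. A row lasts 1/10 s, in which the tool goes at most 50 mm and 8.59 degrees, less where a joint would pass 70% of its speed; a pose out of reach is approached as far as the arm can. A call with a number of a shift or a turn outside -1 to 1 is refused whole. A call with a gripper value outside its range is refused whole. The fingers move at their own pace and stop on an object; FORCE is the grip in N (left out, the last holds). Time passes only in rows, so rows that repeat a pose let the fingers close. It gives the time, the measured TCP pose, the force and the opening at its end, in the units of the state.
- monitor.read_state(): the state, without advancing time (a new reading comes with each control period).
- optics.camera(name): name is "side" or "top"; returns a dict with "frame" (400x640x3 uint8, red, green, blue), "range_z" (400x640 float32, mm along the optical axis (not along the pixel's ray), 0 where there is no reading), "fx", "fy", "cx", "cy" (pixels), "distortion" ([k1, k2, p1, p2, k3] as OpenCV has them; the pictures are not rectified), "R" (3x3) and "t" (3): a world point X has camera coordinates R X + t. Camera axes: x right, y down, z forward; pixel columns grow to the right and rows downward; lengths in mm; the calibration is good to about 2 mm. A picture is of the moment at which its call begins.
- manip.sign_off(): hands the job in, once; it reports no verdict.
The state is a dict: "clock": time; "joints": joint angles; "qd": joint speeds; "effort": joint torques, N m; "eef_pos": TCP position; "eef_rot": TCP orientation; "wrist_force": force on the tool from outside, world axes, zero at the start; "moment": the same for the moment, N m; "finger_gap": finger opening in mm.
Only numpy, scipy, OpenCV 4.12 (cv2) and the standard library are available. Lean on these libraries where they do the work, as an engineer would, in place of code of your own. Each camera call takes 0.05 s, during which the arm holds its last target.

TASK

Take the depth rod out of its wooden rack and lower it into the bore of the aluminium barrel until it bottoms, without letting it drop, and leave it standing there. Then read how much of the rod stands out above the barrel and pull up the stop rod on the blue stop block until the same length of it stands out above its brass collar (both rods have ring marks every 10 mm, counted from the top end). Leave the mug, tape roll, side cutters and white box where they are.

Things in the scene. Friction and masses are not known exactly. Their poses are not given: they have to be found in the camera images.
- depth_rod: The depth rod: loose plain bright metal rod, 16 mm in diameter, 145 mm long, about 0.16 kg, foot chamfered by 2 mm; black ring marks every 10 mm from its top end, each fifth one red. Origin at the centre of its foot, z axis along the rod towards its top. It starts upright in a hole of the wooden rack with its foot 10 mm above the bench.
- rod_top (a point): Centre of the depth rod's top end, 145 mm from its foot. Exposed length when it stands in the barrel = height of this point above bore_mouth. It can be gripped anywhere on the part that stands out.
- rod_tip (a point): Centre of the depth rod's foot.
- rod_rack: The rack: fixed block of light wood, 76 x 56 x 55 mm high on a 90 x 70 x 8 mm foot board, with one upright hole in its middle, 20 mm wide and 45 mm deep, that holds the depth rod at the start. Origin at the centre of its underside, on the bench.
- barrel: The barrel: fixed upright aluminium cylinder, 54 mm in diameter, its top face 105 mm above the bench, on a square 86 mm dark steel foot with four bolts. Origin at the centre of its underside. An upright blind bore, 19 mm wide, runs down its axis; the depth of the bore is unknown, between 51 and 81 mm, so that 64 to 94 mm of the depth rod stand out once it has bottomed.
- bore_mouth (a point): Centre of the bore's mouth, in the plane of the barrel's top face (105 mm above the bench). The mouth widens to 22 mm over the last 2 mm.
- stop_block: The stop block: fixed square blue post, 44 mm wide, with a round brass collar, 32 mm wide, on top, on a square 84 mm dark steel foot; a small black thumb screw (look only, need not be turned) points out of one side. The collar's top face is 80 mm above the bench, 25 mm lower than the barrel's top. Origin at the centre of its underside. The stop rod runs up and down through the collar on the block's axis.
- stop_top (a point): Centre of the top end of the stop rod: bright metal rod, 16 mm in diameter, with ring marks like the depth rod's. Exposed length = height of this point above the collar's top face (80 mm above the bench). 36 to 50 mm stand out at the start.
- stop_rod (a joint): Height of the stop rod in m: exposed length = 0.036 + this value; grows upward, from 0 to 0.066. About 6 to 8 N move it either way; it stays where it is left.
- mug_1: Mug, green above and white below, 78 x 116 x 101 mm high, loose bystander; origin at the centre of its underside.
- tape_1: Roll of black tape lying flat, 62 mm wide, 19 mm high, loose bystander; origin at the centre of its underside.
- side_cutters: Side cutters with red handles lying flat, 51 x 132 x 10 mm, loose bystander; origin at the centre of the underside.
- white_box_a: Small closed white box, 62 x 72 x 42 mm high, loose bystander; origin at the centre of its underside.
Mind the look-alikes: they are no part of the job. Leave any red look-alike of the stop_block alone.

How it is judged (in metres and radians):
On the way, in this order (a step that is already met when the one before it is completed fails the run):
1. the depth rod stands bottomed in the barrel's bore, let go and at rest (z of rod_tip in the frame of bore_mouth below -0.048 m and horizontal distance between rod_top and bore_mouth below 0.012 m and horizontal distance between rod_tip and bore_mouth below 0.004 m and angle between rod_top's own z axis and vertical below 0.12 rad and linear speed of depth_rod below 0.01 m/s and contact force between the fingers and depth_rod below 0.1 N), for 0.3 s.
2. the stop rod shows the same exposed length as the depth rod (z of rod_top in the frame of stop_top between 0.02 and 0.03 m), for 0.2 s.
At the end, for the whole second after the job is handed in: Depth rod at rest on the bottom of the bore, released (foot over 48 mm deep and within 4 mm of the axis, top within 12 mm of it, tilt under 0.12 rad); the stop rod, at rest, stands out of its collar as far as the depth rod stands out of the barrel, within 5 mm (all of step 1 and all of step 2 and velocity of joint stop_rod between -0.005 and 0.005 m/s); the robot touches nothing.
It fails at once if the depth rod was let drop down the bore (faster than 0.5 m/s inside it) (z of rod_tip in the frame of bore_mouth below -0.003 m and horizontal distance between rod_tip and bore_mouth below 0.006 m and linear speed of depth_rod above 0.5 m/s).
It fails at once if the mug was pushed more than 30 mm away (distance of mug_1 from where it was at the start of the episode above 0.03 m).
It fails at once if the tape roll was pushed more than 30 mm away (distance of tape_1 from where it was at the start of the episode above 0.03 m).
It fails at once if the side cutters was pushed more than 30 mm away (distance of side_cutters from where it was at the start of the episode above 0.03 m).
It fails at once if the white box was pushed more than 30 mm away (distance of white_box_a from where it was at the start of the episode above 0.03 m).
It also fails if it takes over 56 s, if anything falls off the work surface, if the arm or the gripper's body presses on something with over 40 N, if the wrist force passes 120 N, or if a joint passes its speed limit or range.

## Working session

There is one attempt and no reset: what is moved stays moved. The work goes in short steps, Python scripts to look and compute and a shell command to move; the robot and the scene stay as the last step left them, time stands still between calls to the robot, and variables do not carry over. Pictures are saved under pics/ and viewed, and the job is handed in when it is done.

```bash
ls; mkdir -p pics
python3 - <<'E'
from cell import monitor, optics
import cv2, numpy as np
print(monitor.read_state())
for n in ("side","top"):
    d=optics.camera(n)
    np.savez(f"{n}0.npz",**{k:np.array(v) for k,v in d.items()})
    cv2.imwrite(f"pics/{n}0.png",d["frame"][:,:,::-1])
    print(n,d["fx"],d["fy"],d["cx"],d["cy"],d["distortion"],d["R"],d["t"])
E
```

```text
pics
{'clock': 0.0, 'joints': array([-1.36060041e+00,  3.00465648e-01,  1.52159032e+00, -2.87182710e-05,
        1.32068930e+00, -6.65789983e-02]), 'qd': array([-4.35316274e-05, -1.50025863e-03,  6.10668302e-04, -1.39998776e-03,
        2.26975134e-04,  7.81613574e-04]), 'effort': array([ 4.66205471e-03, -5.31802726e+01, -3.52735984e+01,  7.09742121e-02,
        2.45187536e-02, -1.03048460e-04]), 'eef_pos': array([ 150.22557868, -528.76547447,  166.68543659]), 'eef_rot': array([-1.57194824e+00,  4.89285821e-05, -2.86481064e+00]), 'wrist_force': array([ 0.65831437, -0.431305  , -0.11675509]), 'moment': array([-0.02454131,  0.0297868 ,  0.01458333]), 'finger_gap': 94.10734270840268}
side 378.44652187229383 378.44652187229383 324.35677280602425 197.85207303527105 [-0.04717884  0.          0.          0.          0.        ] [[ 0.98465122 -0.17339184  0.01993074]
 [-0.08172052 -0.55892312 -0.82518283]
 [ 0.15421972  0.81088853 -0.56451401]] [-502.7426357   135.08334419  863.08623642]
top 403.27706284575964 403.27706284575964 329.5311508419522 187.1644309743296 [-0.07146207  0.          0.          0.          0.        ] [[ 0.00258559 -0.99958608  0.02865263]
 [-0.9992256  -0.00370751 -0.03917217]
 [ 0.03926219 -0.02852916 -0.99882159]] [ -14.50473721  503.48114475 1032.43062895]
```

View pics/side0.png

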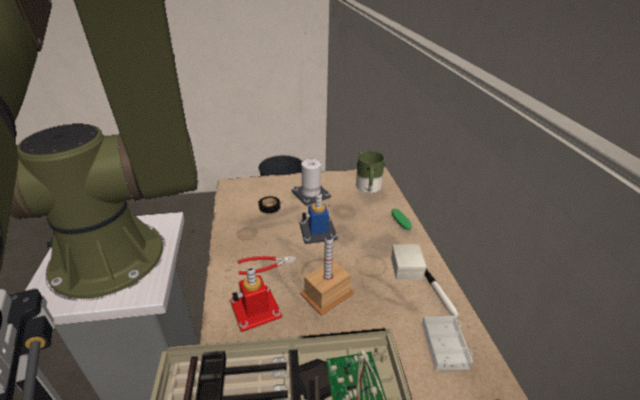

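View pics/top0.png

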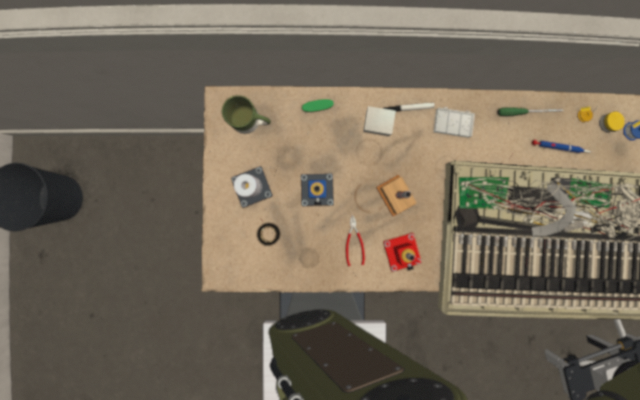

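The side view shows the barrel at about (311,178), the blue stop block at (318,222), the rack with its rod at (328,260-285) and the red look-alike at (255,295). In the top view they are at (247,186), (317,190), (397,195) and (403,252). Next I enlarge both views.

Run:
```python
import cv2, numpy as np
s=cv2.imread("pics/side0.png"); t=cv2.imread("pics/top0.png")
cv2.imwrite("pics/side0c.png",cv2.resize(s[145:320,220:420],None,fx=4,fy=3.4,interpolation=cv2.INTER_CUBIC)[:600])
cv2.imwrite("pics/top0c.png",cv2.resize(t[150:280,220:430],None,fx=3.8,fy=3.8,interpolation=cv2.INTER_CUBIC))
```

```text
(no output)
```

View pics/side0c.png

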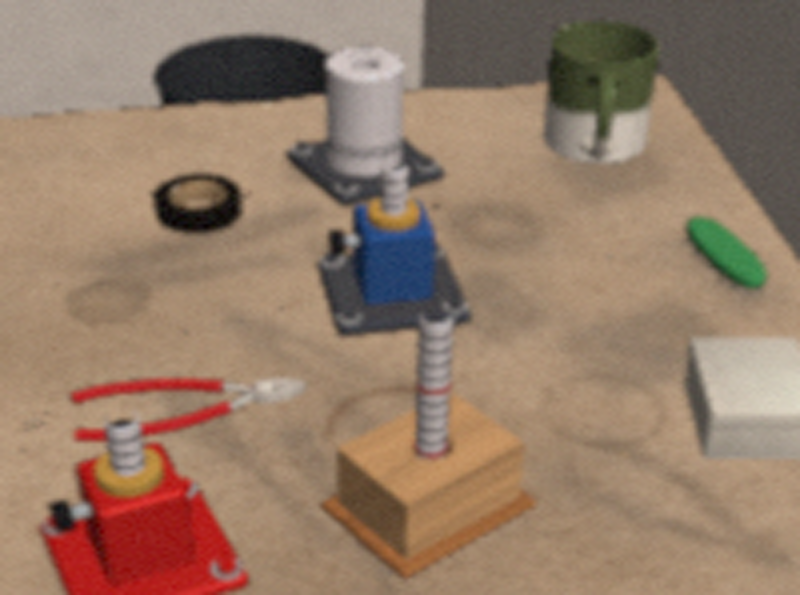

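View pics/top0c.png

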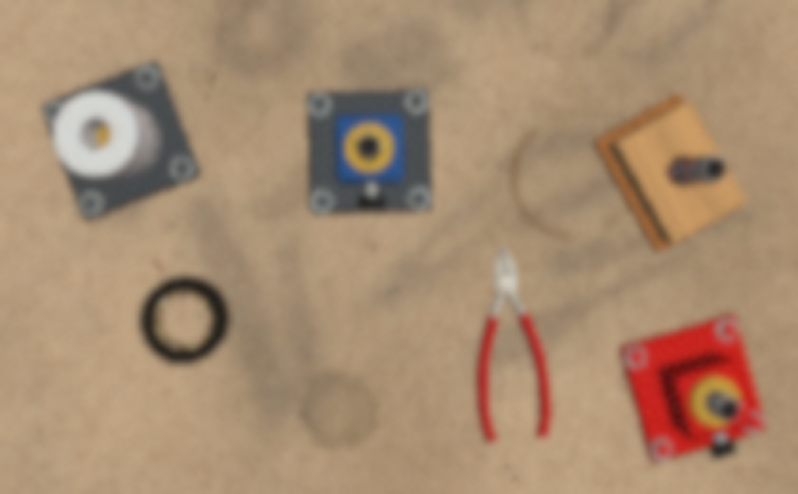

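```bash
cat > h.py <<'E'
import numpy as np, cv2
def load(f): return dict(np.load(f))
def K(d): return np.array([[d["fx"],0,d["cx"]],[0,d["fy"],d["cy"]],[0,0,1]],float)
def ray(d,uv):
    n=cv2.undistortPoints(np.array(uv,float).reshape(1,1,2),K(d),np.array(d["distortion"],float)).ravel()
    R=np.array(d["R"]);t=np.array(d["t"]); c=-R.T@t; v=R.T@np.array([n[0],n[1],1]); return c,v/np.linalg.norm(v)
def onplane(d,uv,z):
    c,v=ray(d,uv); return c+v*(z-c[2])/v[2]
def tri(d1,u1,d2,u2):
    A=np.zeros((3,3));b=np.zeros(3);rs=[ray(d1,u1),ray(d2,u2)]
    for c,v in rs:
        P=np.eye(3)-np.outer(v,v);A+=P;b+=P@c
    X=np.linalg.solve(A,b); return X,[np.linalg.norm((np.eye(3)-np.outer(v,v))@(X-c)) for c,v in rs]
def proj(d,X):
    rv,_=cv2.Rodrigues(np.array(d["R"],float)); p,_=cv2.projectPoints(np.array(X,float).reshape(-1,1,3),rv,np.array(d["t"],float),K(d),np.array(d["distortion"],float)); return p.reshape(-1,2)
E
python3 - <<'E'
from h import *
T=load("top0.npz");S=load("side0.npz")
print("cams",ray(T,(0,0))[0],ray(S,(0,0))[0])
hsv=cv2.cvtColor(T["frame"],cv2.COLOR_RGB2HSV)
def blob(m,box,hull=True):
    x0,y0,x1,y1=box; k=np.zeros_like(m);k[y0:y1,x0:x1]=m[y0:y1,x0:x1]
    cs,_=cv2.findContours(k,cv2.RETR_EXTERNAL,cv2.CHAIN_APPROX_NONE); c=max(cs,key=cv2.contourArea)
    return c
f=T["frame"]
m=((hsv[...,1]<30)&(hsv[...,2]>170)).astype(np.uint8)
c=blob(m,(225,165,275,210)); e=cv2.fitEllipse(cv2.convexHull(c)); print("barrel top",e,onplane(T,e[0],105))
m=((hsv[...,0]>12)&(hsv[...,0]<30)&(hsv[...,1]>140)).astype(np.uint8)
c=blob(m,(300,175,335,205)); e=cv2.fitEllipse(cv2.convexHull(c)); print("collar",e,onplane(T,e[0],80))
m=((hsv[...,0]>105)&(hsv[...,0]<125)&(hsv[...,1]>130)).astype(np.uint8)
c=blob(m,(300,170,335,210)); e=cv2.minAreaRect(c); print("blue",e,onplane(T,e[0],72))
for n,uv,z in [("rack bl",(0,0),0)]: pass
# blob depth of things
for n,(u,v) in dict(barreltop=(240,186),rod_top=(406,194),collar=(312,188),rack=(390,190)).items(): print(n,T["range_z"][v,u])
# rod top: dark end at crop (712,168)
for uv in [(220+712/3.8,150+168/3.8)]: print("rodtop@155",onplane(T,uv,155))
for uv in [(220+678/3.8,150+172/3.8)]: print("rodbase@55",onplane(T,uv,55))
# stop foot centre, barrel foot corners, rack corners top z=55
print("rack", [onplane(T,(220+a/3.8,150+b/3.8),55)[:2].round(1) for a,b in [(613,142),(678,95),(747,198),(668,245)]])
print("barrel foot",[onplane(T,(220+a/3.8,150+b/3.8),10)[:2].round(1) for a,b in [(42,105),(157,63),(200,175),(88,220)]])
print("stop foot",[onplane(T,(220+a/3.8,150+b/3.8),10)[:2].round(1) for a,b in [(308,91),(430,91),(431,211),(307,212)]])
# side view
print("barrel top side",onplane(S,(220+366/4,145+64/3.4),105))
print("collar side",onplane(S,(220+394/4,145+210/3.4),80))
print("rodtop side",onplane(S,(220+437/4,145+319/3.4),155))
print("mug etc",onplane(T,(240,113),100), onplane(T,(268,234),19),onplane(T,(380,121),42),onplane(T,(353,220),0),onplane(T,(409,257),100))
E
```

```text
cams [ 462.59326352   16.82230798 1051.3520517 ] [ 372.96031353 -711.5369997   608.71275797]
barrel top ((244.8297119140625, 184.69410705566406), (21.11536407470703, 22.605632781982422), 76.00102996826172) [504.84937542 188.36867794 105.        ]
collar ((316.529541015625, 188.54043579101562), (10.162290573120117, 10.330852508544922), 65.52472686767578) [497.34190497  20.40426811  80.        ]
blue ((322.5, 188.5), (17.0, 5.0), 90.0) [497.77897082   5.9325654   72.        ]
barreltop 946.07806
rod_top 910.459
collar 972.2031
rack 1003.66296
rodtop@155 [ 482.66435469 -183.41996986  155.        ]
rodbase@55 [ 482.22109088 -183.23003593   55.        ]
rack [array([ 501.7, -140.4]), array([ 532.8, -183.4]), array([ 465.3, -228.9]), array([ 434.5, -176.5])]
barrel foot [array([527.2, 241.4]), array([556.1, 163.5]), array([480.1, 133.7]), array([449.3, 209.3])]
stop foot [array([537.4,  60.8]), array([537.8, -22.2]), array([456.1, -23.1]), array([455.2,  61. ])]
barrel top side [504.39273321 178.04212355 105.        ]
collar side [496.98691067  12.77853081  80.        ]
rodtop side [ 482.70639299 -192.25767886  155.        ]
mug etc [675.70745609 203.10917362 100.        ] [383.21462682 143.8041599   19.        ] [ 670.86868248 -139.7677169    42.        ] [418.44706755 -74.6602976    0.        ] [ 334.98802054 -199.26960594  100.        ]
```

```bash
cat >> h.py <<'E'
def cloud(d,box):
    x0,y0,x1,y1=box; vv,uu=np.mgrid[y0:y1,x0:x1]; z=d["range_z"][y0:y1,x0:x1].ravel().astype(float)
    uv=np.stack([uu.ravel(),vv.ravel()],1).astype(float)
    n=cv2.undistortPoints(uv.reshape(-1,1,2),K(d),np.array(d["distortion"],float)).reshape(-1,2)
    X=np.c_[n*z[:,None],z]; ok=z>0
    return ((X-np.array(d["t"]))@np.array(d["R"]))[ok], uv[ok]
E
python3 - <<'E'
from h import *
T=load("top0.npz");S=load("side0.npz")
for n,d,b in [("T barrel",T,(230,172,262,205)),("T stop",T,(305,178,330,202)),("T rod",T,(390,180,415,210)),("S barrel",S,(295,155,330,195)),("S stop",S,(302,190,335,225)),("S rod",S,(318,230,342,282)),("T table",T,(280,225,300,245)),("S table",S,(280,225,300,245))]:
    X,uv=cloud(d,b)
    print(n,"zmax",np.sort(X[:,2])[-8:].round(1), np.median(X[:,2]).round(1))
for n,d,b,z0,z1 in [("T barrel",T,(230,172,262,205),98,112),("S barrel",S,(295,155,330,195),98,112),("T stop",T,(305,178,330,202),74,84),("S stop",S,(302,190,335,225),74,84),("T rod",T,(390,180,415,215),90,170),("S rod",S,(318,230,342,282),70,170)]:
    X,uv=cloud(d,b); k=(X[:,2]>z0)&(X[:,2]<z1); P=X[k]; print(n,k.sum(),P.min(0).round(1),P.max(0).round(1),P.mean(0).round(1),np.median(P,0).round(1))
E
```

```text
T barrel zmax [107.6 107.7 107.8 107.9 108.7 108.7 108.8 108.9] 18.4
T stop zmax [110.6 113.5 113.7 114.7 115.9 116.8 117.6 119.3] 69.0
T rod zmax [153.9 154.1 154.4 154.9 155.1 155.8 156.  157.2] 54.5
S barrel zmax [106.3 106.5 106.9 107.  114.9 115.5 115.6 116.3] 13.0
S stop zmax [114.8 114.9 115.2 115.3 115.5 115.6 115.6 116.3] 19.6
S rod zmax [153.6 153.6 153.6 153.8 154.1 154.3 154.4 154.8] 51.5
T table zmax [3.8 3.9 3.9 4.  4.5 4.6 5.1 5.8] 0.1
S table zmax [1.8 1.8 1.9 2.  2.  2.5 2.6 3.3] -0.3
T barrel 363 [478.3 164.8  98.2] [530.2 217.  108.9] [503.7 189.6 103.9] [504.1 190.2 104.1]
S barrel 168 [476.4 157.7  98. ] [529.3 212.1 107. ] [503.1 182.8 103.3] [503.2 182.6 103.7]
T stop 105 [477.    2.3  74.1] [515.7  38.5  83.3] [496.1  19.7  79.3] [496.1  19.2  79.7]
S stop 76 [481.3   1.5  74.3] [511.3  30.4  83.6] [495.6  11.3  78.9] [494.4  10.6  79.1]
T rod 79 [ 474.4 -192.4   91. ] [ 490.5 -176.7  157.2] [ 482.3 -182.6  135.1] [ 482.1 -181.7  144.1]
S rod 281 [ 474.5 -196.6   70.8] [ 490.8 -180.4  154.8] [ 481.5 -192.4  114.7] [ 481.3 -193.2  115.4]
```

```bash
cat >> h.py <<'E'
def plan(target,yaw=None):
    from cell import monitor
    from scipy.spatial.transform import Rotation as Ro
    s=monitor.read_state(); R=Ro.from_euler("xyz",s["eef_rot"]).as_matrix()
    d=R.T@(np.array(target,float)-s["eef_pos"])/200
    print("pos",s["eef_pos"].round(1),"rot",s["eef_rot"].round(4),"tx ty tz",d.round(4), "turn" if yaw is not None else "", "" if yaw is None else (-((yaw-s["eef_rot"][2]+np.pi)%(2*np.pi)-np.pi)/np.pi).round(4),"clock",s["clock"],"gap",s["finger_gap"].round(1),"F",s["wrist_force"].round(1))
E
python3 - <<'E'
from h import *
T=load("top0.npz");S=load("side0.npz")
X,uv=cloud(T,(330,100,640,400))
k=(X[:,1]>-560)&(X[:,0]>100)
for y in range(-560,0,40):
  q=X[(X[:,1]>y)&(X[:,1]<y+40)&(X[:,0]>200)]; print(y,np.percentile(q[:,2],99.5).round(0) if len(q) else None, q[q[:,2].argmax()].round(0) if len(q) else None)
plan((482.2,-186,230),-np.pi)
E
```

```text
-560 61.0 [ 276. -551.   66.]
-520 445.0 [ 201. -486.  464.]
-480 61.0 [ 281. -461.   67.]
-440 61.0 [ 282. -418.   69.]
-400 62.0 [ 284. -361.   65.]
-360 60.0 [ 285. -335.   66.]
-320 52.0 [ 218. -306.   53.]
-280 17.0 [ 311. -241.   20.]
-240 107.0 [ 337. -209.  117.]
-200 148.0 [ 490. -184.  157.]
-160 644.0 [ 263. -125.  647.]
-120 642.0 [ 263. -119.  647.]
-80 625.0 [257. -78. 632.]
-40 601.0 [248. -40. 611.]Traceback (most recent call last):
  File "<stdin>", line 7, in <module>
  File "h.py", line 27, in plan
    print("pos",s["eef_pos"].round(1),"rot",s["eef_rot"].round(4),"tx ty tz",d.round(4), "turn" if yaw is not None else "", "" if yaw is None else (-((yaw-s["eef_rot"][2]+np.pi)%(2*np.pi)-np.pi)/np.pi).round(4),"clock",s["clock"],"gap",s["finger_gap"].round(1),"F",s["wrist_force"].round(1))
                                                                                                                                                                                                                                            ^^^^^^^^^^^^^^^^^^^^^
AttributeError: 'float' object has no attribute 'round'
```

```bash
sed -i 's/s\["finger_gap"\].round(1)/round(float(s["finger_gap"]),1)/' h.py; python3 -c "
from h import *
plan((310,-350,230),-np.pi)"
```

```text
pos [ 150.2 -528.8  166.8] rot [-1.5718e+00  1.0000e-04 -2.8649e+00] tx ty tz [-1.0127 -0.3155 -0.6421] turn 0.0881 clock 0.1 gap 94.3 F [ 0.2 -0.5  0.2]
```

```bash
python3 -m creep '[{"tx":-0.2,"ty":-0.1,"tz":-0.13,"turn":0.02,"fingers":94},{"tx":-0.4,"ty":-0.2,"tz":-0.26,"turn":0.04,"fingers":94},{"tx":-0.6,"ty":-0.3,"tz":-0.38,"turn":0.07,"fingers":94},{"tx":-0.8,"ty":-0.32,"tz":-0.51,"turn":0.088,"fingers":94},{"tx":-1,"ty":-0.32,"tz":-0.64,"turn":0.088,"fingers":94},{"tx":-1,"ty":-0.32,"tz":-0.64,"turn":0.088,"fingers":94},{"tx":-1,"ty":-0.32,"tz":-0.64,"turn":0.088,"fingers":94},{"tx":-1,"ty":-0.32,"tz":-0.64,"turn":0.088,"fingers":94},{"tx":-1,"ty":-0.32,"tz":-0.64,"turn":0.088,"fingers":94}]'; python3 -c "
from h import *
plan((482.2,-186,210),-np.pi)"
```

```text
clock: 1.0
eef_pos: [306.9, -351.9, 230.6]
eef_rot: [-1.572, -0.001, 3.14]
wrist_force: [0.1, 0.8, 0.1]
finger_gap: 93.9
pos [ 306.9 -351.9  230.6] rot [-1.5722e+00 -6.0000e-04  3.1402e+00] tx ty tz [-0.8755  0.1036 -0.8306] turn -0.0005 clock 1.0 gap 93.9 F [0.1 0.8 0.1]
```

```bash
python3 -m creep '[{"tx":-0.18,"ty":0,"tz":-0.17},{"tx":-0.35,"ty":0,"tz":-0.34},{"tx":-0.52,"ty":0,"tz":-0.5},{"tx":-0.7,"ty":0.05,"tz":-0.67},{"tx":-0.875,"ty":0.1,"tz":-0.83},{"tx":-0.875,"ty":0.1,"tz":-0.83},{"tx":-0.875,"ty":0.1,"tz":-0.83},{"tx":-0.875,"ty":0.1,"tz":-0.83},{"tx":-0.875,"ty":0.1,"tz":-0.83}]'
python3 - <<'E'
from h import *
plan((482.2,-186,125),-np.pi)
from cell import optics
for n in ("side","top"):
    d=optics.camera(n); np.savez(f"{n}1.npz",**{k:np.array(v) for k,v in d.items()})
    cv2.imwrite(f"pics/{n}1.png",cv2.resize(d["frame"][140:300,260:460,::-1],None,fx=3.75,fy=3.75,interpolation=cv2.INTER_CUBIC))
E
```

```text
pos [ 306.9 -351.9  230.6] rot [-1.5722e+00 -6.0000e-04  3.1402e+00] tx ty tz [-0.8758  0.5286 -0.83  ] turn -0.0005 clock 1.0 gap 93.9 F [0.1 0.8 0.1]$[0]: bad value
```

View pics/side1.png

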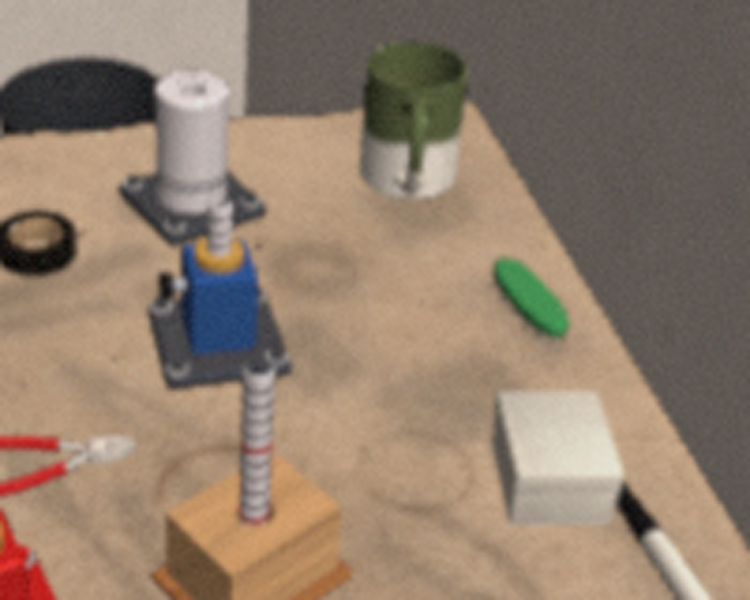

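View pics/top1.png

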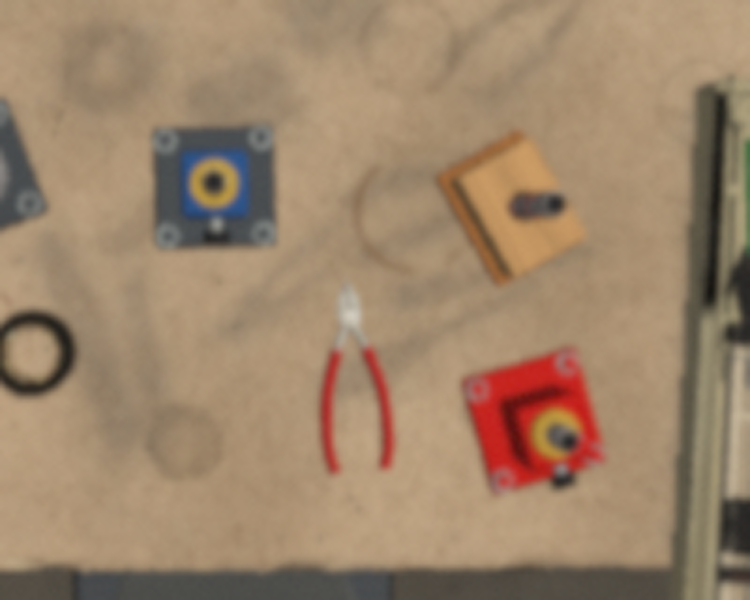

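That call was refused because a row needs every key, so the arm has not moved. Both views show the same scene, with the rod at (258,370-520) in the side crop. I resend it with complete rows.

```bash
python3 -m creep '[{"tx":-0.18,"ty":0,"tz":-0.17,"turn":0,"fingers":94},{"tx":-0.35,"ty":0,"tz":-0.34,"turn":0,"fingers":94},{"tx":-0.52,"ty":0,"tz":-0.5,"turn":0,"fingers":94},{"tx":-0.7,"ty":0.05,"tz":-0.67,"turn":0,"fingers":94},{"tx":-0.875,"ty":0.1,"tz":-0.83,"turn":0,"fingers":94},{"tx":-0.875,"ty":0.1,"tz":-0.83,"turn":0,"fingers":94},{"tx":-0.875,"ty":0.1,"tz":-0.83,"turn":0,"fingers":94},{"tx":-0.875,"ty":0.1,"tz":-0.83,"turn":0,"fingers":94}]'
python3 - <<'E'
from h import *
from cell import optics
for n in ("side","top"):
    d=optics.camera(n); np.savez(f"{n}1.npz",**{k:np.array(v) for k,v in d.items()})
    cv2.imwrite(f"pics/{n}2.png",cv2.resize(d["frame"][140:300,260:460,::-1],None,fx=3.75,fy=3.75,interpolation=cv2.INTER_CUBIC))
plan((482.2,-186,125),-np.pi)
E
```

```text
clock: 1.9
eef_pos: [481.7, -187.0, 211.0]
eef_rot: [-1.572, -0.0, 3.139]
wrist_force: [0.2, -0.5, -0.5]
finger_gap: 94.0
pos [ 481.6 -187.1  211.2] rot [-1.5718  0.      3.1384] tx ty tz [-0.0029  0.4311 -0.0052] turn -0.001 clock 2.0 gap 94.2 F [ 1.   0.5 -0.1]
```

View pics/side2.png

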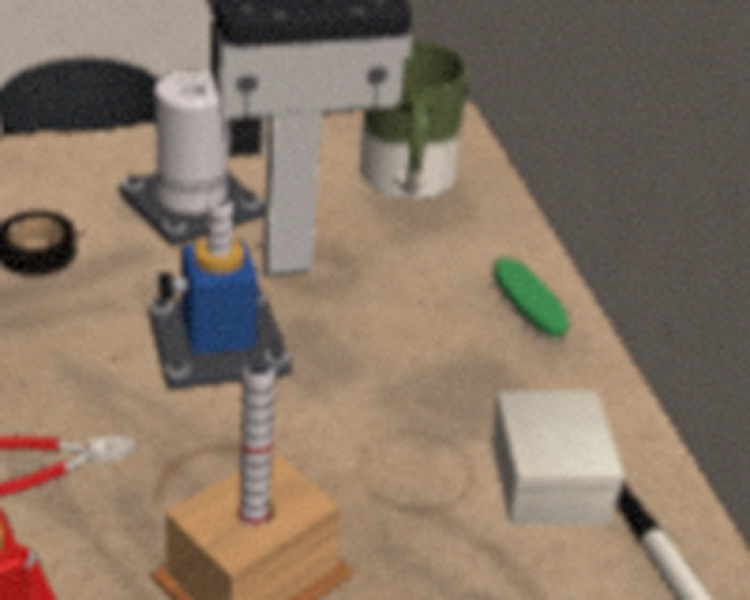

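View pics/top2.png

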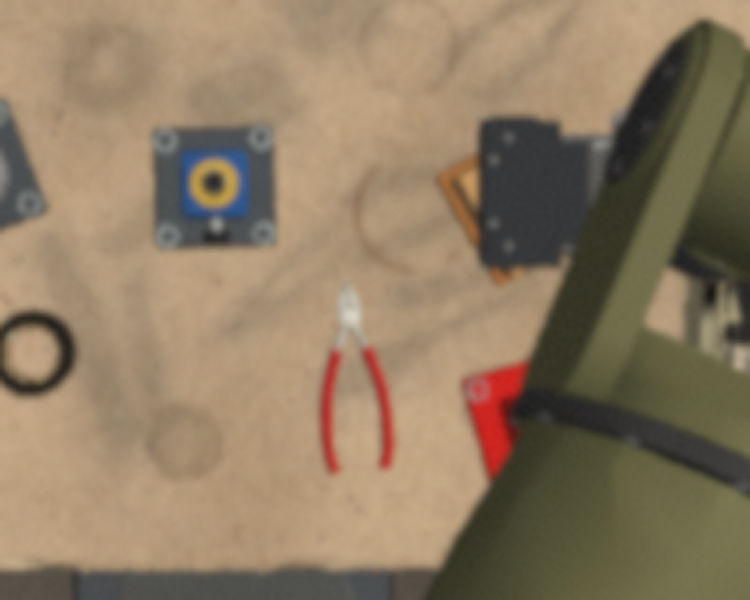

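The side view shows the near finger's lower end at crop (267-313,272). The rod top is at (258,372). I check the camera bias by projecting the known finger position.

Run:
```python
from h import *
S=load("side1.npz");T=load("top1.npz")
p=proj(S,[[481.6,-246.5,211.2],[481.6,-187.1,125],[482.2,-186,155]]);print(p,(p-[260,140])*3.75)
X,uv=cloud(S,(325,165,350,216)); k=(X[:,2]>206)&(X[:,2]<260)&(X[:,1]<-220);P=X[k];print(k.sum(),P.min(0),P.max(0),np.median(P,0))
g=cv2.cvtColor(S["frame"],cv2.COLOR_RGB2GRAY).astype(int);print(g[200,322:352],g[205:220,337])
```

```text
[[335.62425026 234.08662112]
 [327.74006662 249.22445854]
 [328.35849901 236.66321844]] [[283.59093846 352.82482919]
 [254.02524982 409.59171954]
 [256.34437131 362.48706914]]
29 [ 471.99497263 -248.67728763  249.4311357 ] [ 490.2220799  -238.53768723  259.96132146] [ 478.51047182 -245.17251349  256.6272261 ]
[109 115 127 134 143 142 142 133 110 109 147 157 157 154 154 154 149 153
 154 152 153 152 151 143 145 145 141 148 150 150] [150 156 154 154 153 152 145 115 108 117 124 129 133 136 138]
```

Run:
```python
from h import *
S=load("side1.npz")
for v in range(150,226,3):
    X,uv=cloud(S,(337,v,338,v+1)); print(v,X.round(0), S["frame"][v,337])
```

```text
150 [[ 471. -278.  381.]] [37 39 39]
153 [[ 471. -276.  376.]] [153 146 143]
156 [[ 472. -276.  371.]] [162 156 149]
159 [[ 473. -268.  363.]] [157 152 145]
162 [[ 473. -270.  359.]] [160 153 145]
165 [[ 474. -268.  353.]] [158 150 145]
168 [[ 474. -268.  348.]] [159 151 148]
171 [[ 479. -249.  332.]] [161 153 151]
174 [[ 479. -249.  327.]] [158 151 147]
177 [[ 479. -248.  321.]] [156 148 146]
180 [[ 479. -248.  316.]] [160 154 149]
183 [[ 480. -247.  310.]] [161 154 149]
186 [[ 480. -248.  306.]] [159 152 147]
189 [[ 480. -246.  299.]] [159 150 148]
192 [[ 480. -248.  295.]] [158 150 148]
195 [[ 480. -248.  290.]] [159 152 148]
198 [[ 481. -248.  284.]] [156 150 145]
201 [[ 481. -248.  278.]] [159 150 147]
204 [[ 481. -248.  273.]] [158 149 147]
207 [[ 482. -247.  266.]] [159 153 150]
210 [[ 482. -248.  261.]] [158 150 145]
213 [[560.  87.  -0.]] [123 104  90]
216 [[558.  74.  -0.]] [148 124 103]
219 [[555.  60.   1.]] [158 134 108]
222 [[553.  48.   0.]] [166 140 115]
225 [[550.  34.   2.]] [156 133 111]
```

The depth says the near finger ends at z≈258, while the state says the TCP is at 211. I look closer before descending.

Run:
```python
from h import *
from cell import optics,monitor
d=optics.camera("side"); np.savez("side2.npz",**{k:np.array(v) for k,v in d.items()})
im=d["frame"][60:260,250:450,::-1]
cv2.imwrite("pics/side3.png",cv2.resize(im,None,fx=3,fy=3,interpolation=cv2.INTER_CUBIC))
s=monitor.read_state();print(s["clock"],s["eef_pos"],s["joints"])
S=d
for nm,X in dict(far211=[481.6,-127,211],far258=[481.6,-127,258],near211=[481.6,-247,211],near258=[481.6,-247,258]).items(): p=proj(S,X)[0];print(nm,p,(p-[250,60])*3)
r=d["range_z"];print(r[165:185,325].round(0))
X,_=cloud(d,(318,165,333,186));k=X[:,2]>150;print(X[k].min(0),np.median(X[k],0))
```

```text
2.05 [ 481.64631349 -187.03976916  211.22708111] [-4.41855852e-01  1.93884007e-01  1.55007043e+00  9.33956925e-04
  1.39803326e+00  1.13197052e+00]
far211 [323.13537277 193.93484271] [219.40611832 401.80452814]
far258 [323.60319948 172.4783494 ] [220.80959843 337.43504819]
near211 [335.68012971 234.37559438] [257.04038914 523.12678313]
near258 [336.79186721 211.21380159] [260.37560162 453.64140476]
[ 520.  520.  521.  524.  667.  671.  671.  674.  672.  673.  675.  676.
  677.  678.  678.  680. 1158. 1151. 1143. 1144.]
[ 447.53363031 -271.0534554   249.10992122] [ 472.66667231 -143.40084471  269.91014284]
```

View pics/side3.png

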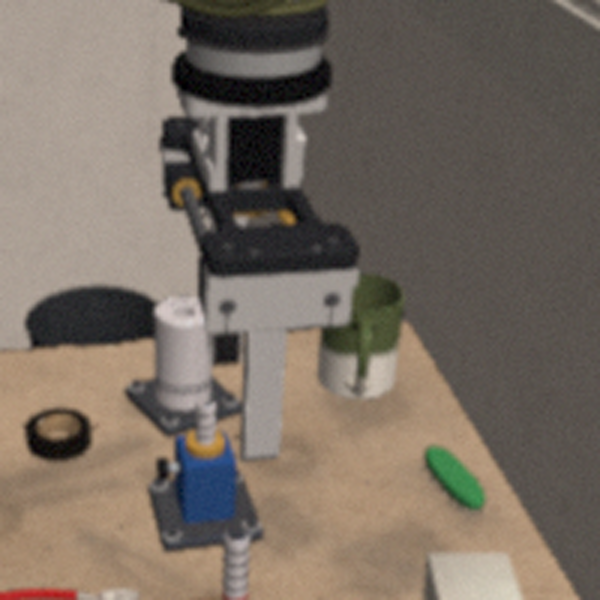

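Both fingers visibly end about 45 mm above the reported TCP. Going down to a reported z of 125 is safe under either reading, so I do that and look again.

```bash
python3 -m creep '[{"tx":0,"ty":0.1,"tz":0,"turn":0,"fingers":94},{"tx":0,"ty":0.2,"tz":0,"turn":0,"fingers":94},{"tx":0,"ty":0.3,"tz":0,"turn":0,"fingers":94},{"tx":0,"ty":0.43,"tz":-0.005,"turn":0,"fingers":94},{"tx":0,"ty":0.43,"tz":-0.005,"turn":0,"fingers":94},{"tx":0,"ty":0.43,"tz":-0.005,"turn":0,"fingers":94}]'
python3 - <<'E'
from h import *
from cell import optics,monitor
d=optics.camera("side"); np.savez("side2.npz",**{k:np.array(v) for k,v in d.items()})
im=d["frame"][120:320,250:450,::-1]
cv2.imwrite("pics/side4.png",cv2.resize(im,None,fx=3,fy=3,interpolation=cv2.INTER_CUBIC))
s=monitor.read_state();print(s["clock"],s["eef_pos"],s["joints"])
X,uv=cloud(d,(330,190,345,285));k=(X[:,1]<-225)&(X[:,2]>100);print(X[k].min(0),np.median(X[k],0),X[k].max(0))
E
```

```text
clock: 2.65
eef_pos: [481.7, -186.5, 126.1]
eef_rot: [-1.572, 0.0, 3.138]
wrist_force: [0.0, -1.4, 1.3]
finger_gap: 93.9
2.7 [ 482.04927816 -186.58032855  126.66530414] [-4.40720388e-01  2.63412188e-01  1.66577087e+00  9.90683842e-04
  1.21109100e+00  1.13356416e+00]
[ 463.80468503 -278.7397882   167.01877018] [ 478.43776914 -257.86394885  263.67811327] [ 491.09708766 -241.20877667  305.48898994]
```

View pics/side4.png

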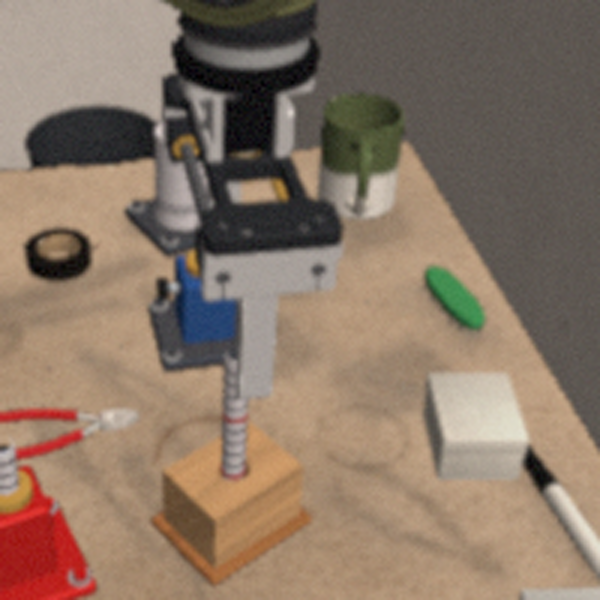

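Run:
```python
from h import *
for f,c,r,y in (("side1.npz",337,(205,222),-246.6),("side2.npz",335,(244,262),-246.0)):
    S=load(f);g=S["frame"].astype(float).sum(2)
    col=g[r[0]:r[1],c-2:c+4].mean(1);print(col.round(0))
    for off in (y,y-1.5,y+4):
        for e in ((211.8,212.5) if f=="side1.npz" else (251,252,253)):
            C,v=ray(S,(c,e));X=C+v*(off-C[1])/v[1];print(f,off,e,X.round(1))
```

```text
[456. 457. 458. 460. 457. 458. 422. 337. 326. 352. 362. 370. 385. 392.
 402. 409. 410.]
side1.npz -246.6 211.8 [ 482.1 -246.6  256.5]
side1.npz -246.6 212.5 [ 482.1 -246.6  255.1]
side1.npz -248.1 211.8 [ 481.7 -248.1  257.7]
side1.npz -248.1 212.5 [ 481.8 -248.1  256.3]
side1.npz -242.6 211.8 [ 483.  -242.6  253.5]
side1.npz -242.6 212.5 [ 483.1 -242.6  252.1]
[479. 471. 475. 478. 481. 475. 480. 468. 442. 444. 449. 439. 437. 443.
 445. 447. 447. 442.]
side2.npz -246.0 251 [ 482.  -246.   173.6]
side2.npz -246.0 252 [ 482.1 -246.   171.3]
side2.npz -246.0 253 [ 482.2 -246.   169. ]
side2.npz -247.5 251 [ 481.7 -247.5  175. ]
side2.npz -247.5 252 [ 481.8 -247.5  172.7]
side2.npz -247.5 253 [ 481.9 -247.5  170.4]
side2.npz -242.0 251 [ 483.  -242.   169.8]
side2.npz -242.0 252 [ 483.1 -242.   167.5]
side2.npz -242.0 253 [ 483.2 -242.   165.2]
```

The vision offset is the same at both heights, about +44 mm. For the fingers to end at about 125 I need a reported z of about 82, which still clears the rack (55) even if the report were right.

```bash
python3 -m creep '[{"tx":0,"ty":0.06,"tz":0,"turn":0,"fingers":94},{"tx":0,"ty":0.12,"tz":0,"turn":0,"fingers":94},{"tx":0,"ty":0.18,"tz":0,"turn":0,"fingers":94},{"tx":0,"ty":0.22,"tz":0,"turn":0,"fingers":94},{"tx":0,"ty":0.22,"tz":0,"turn":0,"fingers":94},{"tx":0,"ty":0.22,"tz":0,"turn":0,"fingers":94}]'
python3 - <<'E'
from h import *
from cell import optics,monitor
d=optics.camera("side"); np.savez("side2.npz",**{k:np.array(v) for k,v in d.items()})
im=d["frame"][120:320,250:450,::-1]
cv2.imwrite("pics/side5.png",cv2.resize(im,None,fx=3,fy=3,interpolation=cv2.INTER_CUBIC))
s=monitor.read_state();print(s["clock"],s["eef_pos"],s["wrist_force"])
X,uv=cloud(d,(330,190,345,285));k=(X[:,1]<-225)&(X[:,2]>80);print(X[k].min(0),np.median(X[k],0),X[k].max(0))
E
```

```text
clock: 3.3
eef_pos: [482.2, -186.6, 82.7]
eef_rot: [-1.571, 0.001, 3.138]
wrist_force: [-0.1, -0.1, -0.6]
finger_gap: 94.0
3.35 [ 482.30956151 -186.65623693   82.94622804] [ 0.07844751  0.5994887  -1.25179195]
[ 465.0462127  -278.65249478  130.02208513] [ 480.074335   -256.39818811  227.1271449 ] [ 497.8333132  -225.39642835  262.15213158]
```

View pics/side5.png

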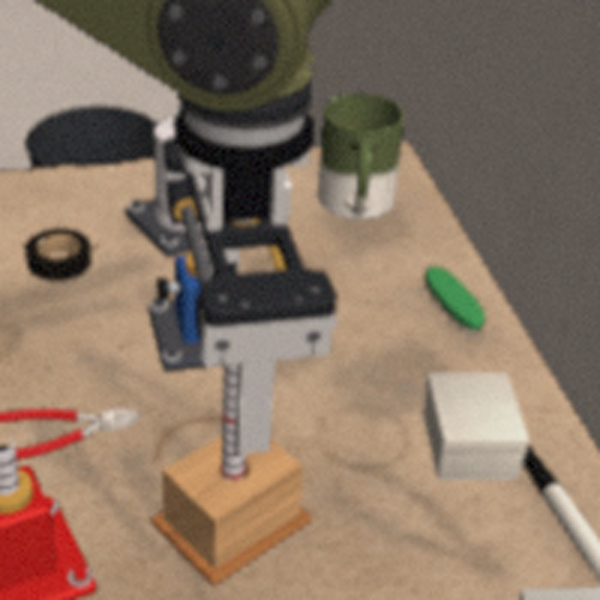

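The rod stands between the fingers, and the near finger ends around crop row 452, which is z≈128. I go 6 mm lower and close.

```bash
python3 -m creep '[{"tx":0,"ty":0.03,"tz":0,"turn":0,"fingers":60},{"tx":0,"ty":0.03,"tz":0,"turn":0,"fingers":40},{"tx":0,"ty":0.03,"tz":0,"turn":0,"fingers":26},{"tx":0,"ty":0.03,"tz":0,"turn":0,"fingers":20},{"tx":0,"ty":0.03,"tz":0,"turn":0,"fingers":14},{"tx":0,"ty":0.03,"tz":0,"turn":0,"fingers":10},{"tx":0,"ty":0.03,"tz":0,"turn":0,"fingers":8},{"tx":0,"ty":0.03,"tz":0,"turn":0,"fingers":8},{"tx":0,"ty":0.03,"tz":0,"turn":0,"fingers":8},{"tx":0,"ty":0.03,"tz":0,"turn":0,"fingers":8}]' 40
python3 - <<'E'
from h import *
from cell import optics,monitor
d=optics.camera("side"); np.savez("side2.npz",**{k:np.array(v) for k,v in d.items()})
im=d["frame"][120:320,250:450,::-1]
cv2.imwrite("pics/side6.png",cv2.resize(im,None,fx=3,fy=3,interpolation=cv2.INTER_CUBIC))
s=monitor.read_state();print(s["clock"],s["eef_pos"],s["wrist_force"],s["moment"],s["finger_gap"])
E
```

```text
clock: 4.35
eef_pos: [482.4, -186.6, 77.0]
eef_rot: [-1.571, 0.002, 3.138]
wrist_force: [0.1, 0.3, -0.2]
finger_gap: 17.1
4.4 [ 482.31564172 -186.65272091   76.93048571] [-0.22141857 -0.8290433  -0.75212616] [-0.12459534 -0.00042889 -0.0256304 ] 15.51326974269686
```

View pics/side6.png

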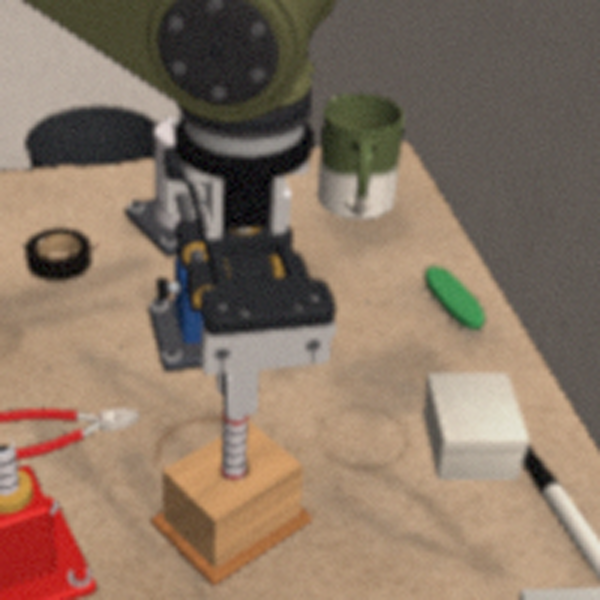

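Run:
```python
from h import *
S=load("side2.npz")
X,uv=cloud(S,(322,240,335,285))
for v in range(245,283,2):
    k=(uv[:,1]==v)&(uv[:,0]>325)&(uv[:,0]<331); print(v,X[k].mean(0).round(1),S["frame"][v,328])
```

```text
245 [ 477.2 -209.4  155.7] [169 163 158]
247 [ 477.5 -208.3  149.9] [170 162 158]
249 [ 477.4 -209.6  146.3] [167 159 158]
251 [ 477.6 -209.2  140.9] [169 159 157]
253 [ 477.6 -209.9  136.7] [169 165 159]
255 [ 477.9 -209.2  131.1] [170 163 159]
257 [ 477.9 -209.8  126.7] [168 163 157]
259 [ 481.2 -194.5  106.8] [164 149 145]
261 [ 481.1 -195.5  102.5] [160 105 102]
263 [ 481.5 -194.3   96.1] [172 160 158]
265 [ 481.4 -195.6   92. ] [160 151 148]
267 [ 481.6 -195.1   86.1] [168 159 158]
269 [ 481.9 -194.7   80.3] [161 151 149]
271 [ 482.  -194.8   75. ] [155 148 147]
273 [ 482.  -195.2   69.8] [173 164 163]
275 [ 482.1 -195.4   64.5] [150 143 141]
277 [ 481.4 -194.8   58.4] [177 162 161]
279 [ 482.5 -195.    52.8] [165 102  91]
281 [ 481.2 -201.9   54.6] [196 147  99]
```

The grip holds the rod at a gap of 15.5 mm. The finger end is just above the red 50 mm mark, at about z=125. Now I fit circles to the side view's depth points to place the bore and stop axes in the same frame as the held rod.

```bash
cat >> h.py <<'E'
from scipy.optimize import least_squares
def circ(P,r):
    f=lambda c:np.hypot(P[:,0]-c[0],P[:,1]-c[1])-r
    s=least_squares(f,[P[:,0].mean(),P[:,1].mean()+r*0.7],loss="soft_l1",f_scale=1.0); return s.x.round(2),np.median(np.abs(s.fun)).round(2)
E
python3 - <<'E'
from h import *
S0=load("side0.npz");S1=load("side1.npz");S2=load("side2.npz")
for n,S in (("s0",S0),("s1",S1)):
    X,_=cloud(S,(295,155,330,200));k=(X[:,2]>25)&(X[:,2]<98)&(np.hypot(X[:,0]-504,X[:,1]-187)<33);print(n,"barrel",k.sum(),circ(X[k],27))
    X,_=cloud(S,(318,230,342,282));k=(X[:,2]>65)&(X[:,2]<148)&(np.hypot(X[:,0]-482,X[:,1]+187)<14);print(n,"rod",k.sum(),circ(X[k],8))
    X,_=cloud(S,(302,190,335,225));k=(X[:,2]>86)&(X[:,2]<112)&(np.hypot(X[:,0]-497,X[:,1]-19)<16);print(n,"stop",k.sum(),circ(X[k],8))
X,_=cloud(S2,(318,259,342,280));k=(X[:,2]>65)&(X[:,2]<105)&(np.hypot(X[:,0]-482,X[:,1]+187)<14);print("held rod",k.sum(),circ(X[k],8))
E
```

```text
s0 barrel 438 (array([503.62, 188.  ]), np.float64(0.82))
s0 rod 271 (array([ 482.79, -186.68]), np.float64(0.44))
s0 stop 63 (array([497.12,  18.36]), np.float64(0.79))
s1 barrel 409 (array([503.78, 187.92]), np.float64(0.89))
s1 rod 272 (array([ 482.82, -186.7 ]), np.float64(0.45))
s1 stop 62 (array([496.55,  18.15]), np.float64(0.65))
held rod 117 (array([ 482.67, -187.67]), np.float64(0.48))
```

```bash
python3 -m creep '[{"tx":0,"ty":-0.1,"tz":0,"turn":0,"fingers":8},{"tx":0,"ty":-0.2,"tz":0,"turn":0,"fingers":8},{"tx":0,"ty":-0.3,"tz":0,"turn":0,"fingers":8},{"tx":0,"ty":-0.4,"tz":0,"turn":0,"fingers":8},{"tx":0,"ty":-0.5,"tz":0,"turn":0,"fingers":8},{"tx":0,"ty":-0.6,"tz":0,"turn":0,"fingers":8},{"tx":0,"ty":-0.7,"tz":0,"turn":0,"fingers":8},{"tx":0,"ty":-0.7,"tz":0,"turn":0,"fingers":8},{"tx":0,"ty":-0.7,"tz":0,"turn":0,"fingers":8}]'
python3 - <<'E'
from h import *
from cell import optics,monitor
d=optics.camera("side"); np.savez("side3.npz",**{k:np.array(v) for k,v in d.items()})
im=d["frame"][100:300,250:450,::-1]
cv2.imwrite("pics/side7.png",cv2.resize(im,None,fx=3,fy=3,interpolation=cv2.INTER_CUBIC))
plan((503.8,0,220),-np.pi)
plan((503.8,188.3,200),-np.pi)
E
```

```text
clock: 5.3
eef_pos: [481.9, -186.6, 216.2]
eef_rot: [-1.571, 0.002, 3.138]
wrist_force: [1.1, -0.3, -1.8]
finger_gap: 15.4
pos [ 481.7 -186.5  215.6] rot [-1.5716e+00  5.0000e-04  3.1378e+00] tx ty tz [-0.1071 -0.021  -0.9329] turn -0.0012 clock 5.35 gap 15.6 F [-0.3  0.3 -2. ]
pos [ 481.7 -186.5  215.6] rot [-1.5716e+00  5.0000e-04  3.1378e+00] tx ty tz [-0.1035  0.0797 -1.8743] turn -0.0012 clock 5.35 gap 15.6 F [-0.3  0.3 -2. ]
```

View pics/side7.png

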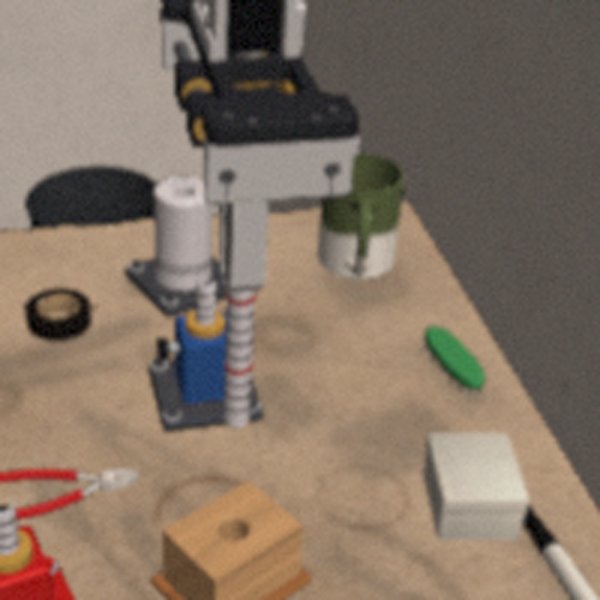

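The rod is out and upright, with its foot at crop (237,422). I carry it towards the barrel.

```bash
python3 -m creep '[{"tx":-0.01,"ty":-0.02,"tz":-0.1,"turn":0,"fingers":8},{"tx":-0.03,"ty":-0.02,"tz":-0.22,"turn":0,"fingers":8},{"tx":-0.05,"ty":-0.02,"tz":-0.36,"turn":0,"fingers":8},{"tx":-0.06,"ty":-0.02,"tz":-0.5,"turn":0,"fingers":8},{"tx":-0.08,"ty":-0.02,"tz":-0.64,"turn":0,"fingers":8},{"tx":-0.1,"ty":-0.02,"tz":-0.78,"turn":0,"fingers":8},{"tx":-0.11,"ty":-0.02,"tz":-0.88,"turn":-0.001,"fingers":8},{"tx":-0.11,"ty":-0.02,"tz":-0.93,"turn":-0.001,"fingers":8},{"tx":-0.11,"ty":-0.02,"tz":-0.93,"turn":-0.001,"fingers":8}]'; python3 -c "
from h import *
plan((503.8,188.3,215),-np.pi)"
```

```text
clock: 6.25
eef_pos: [504.1, 0.1, 219.0]
eef_rot: [-1.572, -0.001, -3.141]
wrist_force: [-0.2, -0.6, -1.1]
finger_gap: 15.0
pos [5.041e+02 1.000e-01 2.190e+02] rot [-1.5717e+00 -8.0000e-04 -3.1410e+00] tx ty tz [ 7.00e-04  2.06e-02 -9.41e-01] turn 0.0002 clock 6.25 gap 15.0 F [-0.2 -0.6 -1.1]
```

```bash
python3 -m creep '[{"tx":0,"ty":0,"tz":-0.1,"turn":0,"fingers":8},{"tx":0,"ty":0,"tz":-0.22,"turn":0,"fingers":8},{"tx":0,"ty":0,"tz":-0.36,"turn":0,"fingers":8},{"tx":0,"ty":0,"tz":-0.5,"turn":0,"fingers":8},{"tx":0,"ty":0,"tz":-0.64,"turn":0,"fingers":8},{"tx":0,"ty":0,"tz":-0.78,"turn":0,"fingers":8},{"tx":0,"ty":0.02,"tz":-0.88,"turn":0,"fingers":8},{"tx":0,"ty":0.02,"tz":-0.94,"turn":0,"fingers":8},{"tx":0,"ty":0.02,"tz":-0.94,"turn":0,"fingers":8},{"tx":0,"ty":0.02,"tz":-0.94,"turn":0,"fingers":8}]'
python3 - <<'E'
from h import *
from cell import optics,monitor
for n in ("side","top"):
    d=optics.camera(n); np.savez(f"{n}4.npz",**{k:np.array(v) for k,v in d.items()})
    im=d["frame"][60:220,230:390,::-1] if n=="side" else d["frame"][100:260,180:340,::-1]
    cv2.imwrite(f"pics/{n}8.png",cv2.resize(im,None,fx=3.75,fy=3.75,interpolation=cv2.INTER_CUBIC))
plan((503.8,188.3,180),-np.pi)
S=load("side4.npz")
X,_=cloud(S,(295,120,330,175))
k=(X[:,2]>115)&(X[:,2]<200)&(np.hypot(X[:,0]-504,X[:,1]-188)<15);print(X[k].min(0),X[k].max(0));print("held",k.sum(),circ(X[k],8))
for z in (140,160,180):
  q=X[k&(abs(X[:,2]-z)<10)]; print(z,len(q),circ(q,8) if len(q)>8 else None)
E
```

```text
clock: 7.25
eef_pos: [504.1, 187.1, 215.1]
eef_rot: [-1.571, -0.001, -3.141]
wrist_force: [-0.2, 0.3, -0.7]
finger_gap: 15.1
pos [504.1 187.1 215.2] rot [-1.5716e+00 -7.0000e-04  3.1411e+00] tx ty tz [ 0.0016  0.1762 -0.0061] turn -0.0001 clock 7.35 gap 15.4 F [-0.8  0.  -1. ]
[496.07767965 174.74797663 147.59970523] [512.32900432 187.95753206 199.34466675]
held 108 (array([504.91, 185.88]), np.float64(0.8))
140 3 None
160 39 (array([505.34, 185.78]), np.float64(0.84))
180 44 (array([504.74, 185.87]), np.float64(0.68))
```

View pics/side8.png

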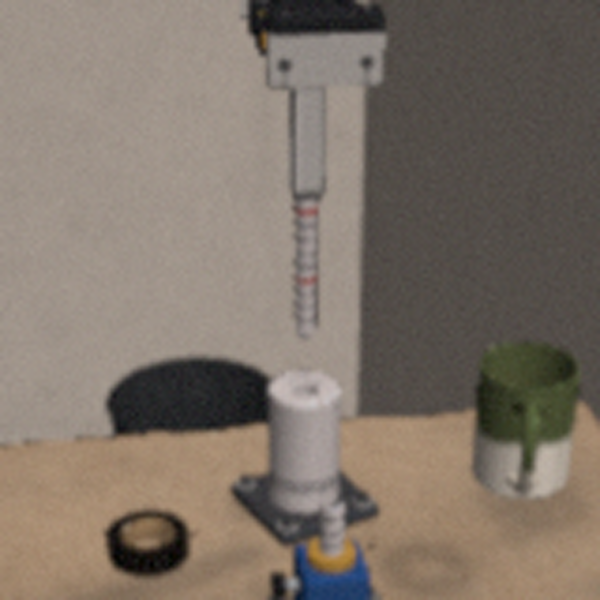

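View pics/top8.png

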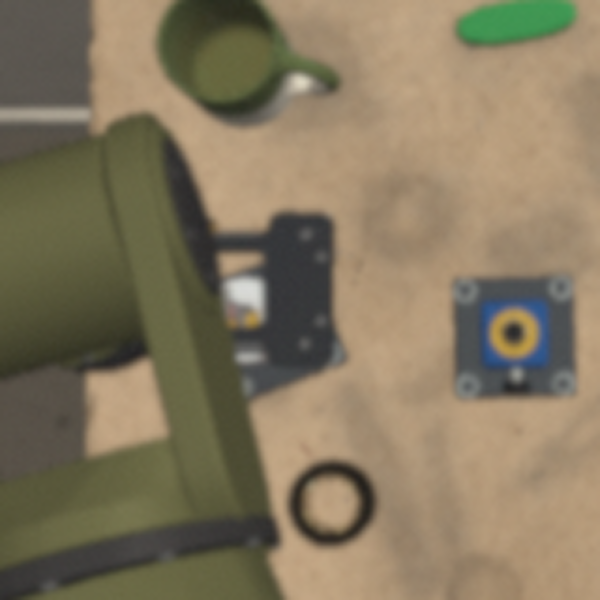

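The side view shows the rod hanging over the bore, with the foot at crop (306,333) and the mouth at (305,390). The depth fit says the rod is about 2 mm short in y and 1 mm far in x. I correct that and go down to just above the mouth.

```bash
python3 -m creep '[{"tx":0,"ty":0.04,"tz":-0.006,"turn":0,"fingers":8},{"tx":0.002,"ty":0.08,"tz":-0.006,"turn":0,"fingers":8},{"tx":0.002,"ty":0.12,"tz":-0.008,"turn":0,"fingers":8},{"tx":0.002,"ty":0.16,"tz":-0.008,"turn":0,"fingers":8},{"tx":0.002,"ty":0.17,"tz":-0.008,"turn":0,"fingers":8},{"tx":0.002,"ty":0.17,"tz":-0.008,"turn":0,"fingers":8}]'
python3 - <<'E'
from h import *
from cell import optics,monitor
d=optics.camera("side"); np.savez("side5.npz",**{k:np.array(v) for k,v in d.items()})
im=d["frame"][120:190,270:350,::-1]
cv2.imwrite("pics/side9.png",cv2.resize(im,None,fx=8,fy=8,interpolation=cv2.INTER_CUBIC))
plan((503.8,188.3,180),-np.pi)
X,_=cloud(d,(295,120,330,175))
k=(X[:,2]>113)&(X[:,2]<165)&(np.hypot(X[:,0]-504,X[:,1]-188)<15);print("held",k.sum(),circ(X[k],8))
X,_=cloud(d,(295,155,330,200));k=(X[:,2]>25)&(X[:,2]<98)&(np.hypot(X[:,0]-504,X[:,1]-187)<33);print("barrel",k.sum(),circ(X[k],27))
E
```

```text
clock: 7.95
eef_pos: [503.6, 188.6, 180.8]
eef_rot: [-1.571, -0.001, 3.141]
wrist_force: [0.9, 0.2, -1.5]
finger_gap: 15.2
pos [503.8 188.7 181.3] rot [-1.5715e+00 -7.0000e-04  3.1412e+00] tx ty tz [-0.0001  0.0064  0.002 ] turn -0.0001 clock 8.0 gap 14.8 F [-0.1 -0.1 -1.4]
held 98 (array([503.99, 187.18]), np.float64(0.78))
barrel 441 (array([503.77, 188.01]), np.float64(0.75))
```

View pics/side9.png

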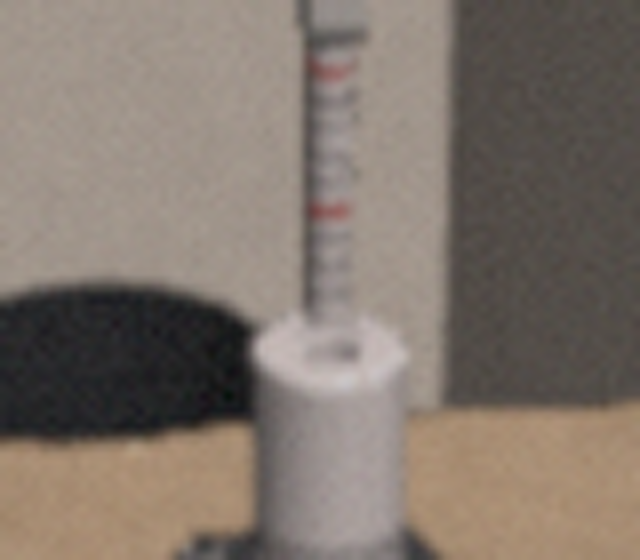

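The foot is at (332,340) and the bore mouth at (332,350), so they line up. I lower gently into the mouth while watching the force.

```bash
python3 -m creep '[{"tx":0,"ty":0.02,"tz":0,"turn":0,"fingers":8},{"tx":0,"ty":0.04,"tz":0,"turn":0,"fingers":8},{"tx":0,"ty":0.06,"tz":0,"turn":0,"fingers":8},{"tx":0,"ty":0.08,"tz":0,"turn":0,"fingers":8},{"tx":0,"ty":0.1,"tz":0,"turn":0,"fingers":8},{"tx":0,"ty":0.1,"tz":0,"turn":0,"fingers":8}]'
python3 - <<'E'
from h import *
from cell import optics,monitor
d=optics.camera("side"); np.savez("side6.npz",**{k:np.array(v) for k,v in d.items()})
im=d["frame"][120:190,270:350,::-1]
cv2.imwrite("pics/side10.png",cv2.resize(im,None,fx=8,fy=8,interpolation=cv2.INTER_CUBIC))
plan((503.8,188.3,180),-np.pi)
print(monitor.read_state()["moment"])
E
```

```text
clock: 8.6
eef_pos: [503.5, 188.6, 160.6]
eef_rot: [-1.571, -0.002, 3.141]
wrist_force: [-0.1, 0.3, -1.6]
finger_gap: 15.4
pos [503.6 188.7 161. ] rot [-1.5714e+00 -1.1000e-03  3.1411e+00] tx ty tz [-0.0007 -0.095   0.0018] turn -0.0002 clock 8.65 gap 15.8 F [-0.3  0.7 -0.6]
[-0.04443003  0.00104063  0.02113779]
```

View pics/side10.png

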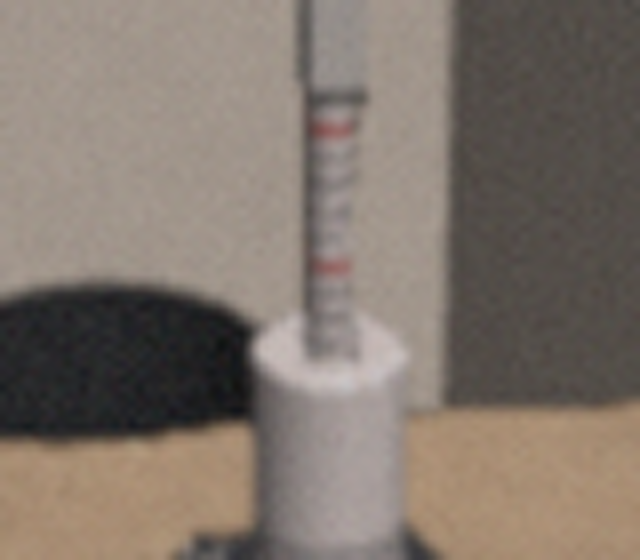

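The rod is in the mouth at (332,355) with no contact force. I lower on to just above the shallowest possible bottom.

```bash
python3 -m creep '[{"tx":0,"ty":0.03,"tz":0,"turn":0,"fingers":8},{"tx":0,"ty":0.06,"tz":0,"turn":0,"fingers":8},{"tx":0,"ty":0.09,"tz":0,"turn":0,"fingers":8},{"tx":0,"ty":0.12,"tz":0,"turn":0,"fingers":8},{"tx":0,"ty":0.15,"tz":0,"turn":0,"fingers":8},{"tx":0,"ty":0.165,"tz":0,"turn":0,"fingers":8},{"tx":0,"ty":0.165,"tz":0,"turn":0,"fingers":8}]';  python3 -m creep '[{"tx":0,"ty":0.01,"tz":0,"turn":0,"fingers":8},{"tx":0,"ty":0.02,"tz":0,"turn":0,"fingers":8},{"tx":0,"ty":0.03,"tz":0,"turn":0,"fingers":8},{"tx":0,"ty":0.03,"tz":0,"turn":0,"fingers":8}]'
```

```text
clock: 9.35
eef_pos: [503.4, 188.6, 127.5]
eef_rot: [-1.571, -0.002, 3.141]
wrist_force: [0.0, -0.8, -1.3]
finger_gap: 15.5
clock: 9.75
eef_pos: [503.3, 188.6, 121.3]
eef_rot: [-1.571, -0.002, 3.141]
wrist_force: [-0.7, 0.3, 0.1]
finger_gap: 15.3
```

```bash
for i in 1 2 3; do :; done; python3 -m creep '[{"tx":0,"ty":0.01,"tz":0,"turn":0,"fingers":8},{"tx":0,"ty":0.02,"tz":0,"turn":0,"fingers":8},{"tx":0,"ty":0.02,"tz":0,"turn":0,"fingers":8}]' 15; python3 -m creep '[{"tx":0,"ty":0.01,"tz":0,"turn":0,"fingers":8},{"tx":0,"ty":0.02,"tz":0,"turn":0,"fingers":8},{"tx":0,"ty":0.02,"tz":0,"turn":0,"fingers":8}]'
```

```text
clock: 10.05
eef_pos: [503.2, 188.6, 116.9]
eef_rot: [-1.571, -0.003, 3.141]
wrist_force: [-0.6, 0.5, -0.9]
finger_gap: 15.6
clock: 10.35
eef_pos: [503.6, 188.7, 113.7]
eef_rot: [-1.571, -0.001, 3.141]
wrist_force: [-0.9, 1.2, 5.2]
finger_gap: 15.6
```

```bash
python3 -m creep '[{"tx":0,"ty":0.01,"tz":0,"turn":0,"fingers":8},{"tx":0,"ty":0.02,"tz":0,"turn":0,"fingers":8},{"tx":0,"ty":0.02,"tz":0,"turn":0,"fingers":8}]'
```

```text
clock: 10.65
eef_pos: [505.6, 189.0, 112.3]
eef_rot: [-1.572, 0.005, 3.141]
wrist_force: [-0.1, -1.7, 19.1]
finger_gap: 15.7
```

Contact showed at a reported z of about 114, which is a depth near 57-58 mm, and the force rose to 19 N. I ease off by 2 mm and look.

```bash
python3 -m creep '[{"tx":0.005,"ty":-0.01,"tz":0,"turn":0,"fingers":8},{"tx":0.005,"ty":-0.01,"tz":0,"turn":0,"fingers":8},{"tx":0.005,"ty":-0.01,"tz":0,"turn":0,"fingers":8}]'
python3 - <<'E'
from h import *
from cell import optics,monitor
d=optics.camera("side"); np.savez("side7.npz",**{k:np.array(v) for k,v in d.items()})
im=d["frame"][130:200,270:350,::-1]
cv2.imwrite("pics/side11.png",cv2.resize(im,None,fx=8,fy=8,interpolation=cv2.INTER_CUBIC))
plan((503.8,188.3,114),-np.pi)
E
```

```text
clock: 10.95
eef_pos: [504.3, 188.9, 114.0]
eef_rot: [-1.572, 0.004, 3.141]
wrist_force: [-0.1, -0.5, -1.3]
finger_gap: 15.6
pos [504.3 188.9 113.9] rot [-1.5723  0.004   3.1413] tx ty tz [ 0.0027 -0.0007  0.0032] turn -0.0001 clock 11.0 gap 15.8 F [ 0.3  0.1 -1.3]
```

View pics/side11.png

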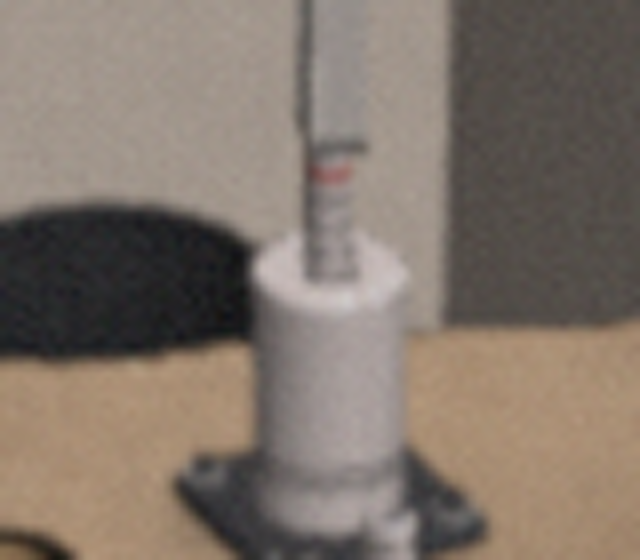

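```bash
python3 -m creep '[{"tx":0.004,"ty":0.004,"tz":0,"turn":0,"fingers":8},{"tx":0.004,"ty":0.007,"tz":0.002,"turn":0,"fingers":8},{"tx":0.004,"ty":0.007,"tz":0.002,"turn":0,"fingers":8}]' 6; python3 -c "
from h import *
plan((503.8,188.6,114),-np.pi)"
```

```text
clock: 11.3
eef_pos: [503.6, 188.6, 112.6]
eef_rot: [-1.573, 0.004, 3.141]
wrist_force: [0.5, 0.6, 1.8]
finger_gap: 15.7
pos [503.6 188.6 112.6] rot [-1.5726  0.0042  3.1412] tx ty tz [-0.0009 -0.0072  0.0001] turn -0.0001 clock 11.3 gap 15.7 F [0.5 0.6 1.8]
```

Contact comes at the same height with a different side load, so the rod has bottomed. I open the fingers.

```bash
python3 -m creep '[{"tx":0,"ty":0,"tz":0,"turn":0,"fingers":17},{"tx":0,"ty":0,"tz":0,"turn":0,"fingers":20},{"tx":0,"ty":0,"tz":0,"turn":0,"fingers":30},{"tx":0,"ty":0,"tz":0,"turn":0,"fingers":50},{"tx":0,"ty":0,"tz":0,"turn":0,"fingers":60},{"tx":0,"ty":0,"tz":0,"turn":0,"fingers":60},{"tx":0,"ty":0,"tz":0,"turn":0,"fingers":60}]'
python3 - <<'E'
from h import *
from cell import optics,monitor
d=optics.camera("side"); np.savez("side8.npz",**{k:np.array(v) for k,v in d.items()})
im=d["frame"][100:200,260:360,::-1]
cv2.imwrite("pics/side12.png",cv2.resize(im,None,fx=6,fy=6,interpolation=cv2.INTER_CUBIC))
plan((503.8,188.3,230),-np.pi)
E
```

```text
clock: 12.0
eef_pos: [503.6, 188.6, 112.5]
eef_rot: [-1.573, 0.004, 3.141]
wrist_force: [-1.1, -0.4, -0.4]
finger_gap: 56.6
pos [503.6 188.6 112.5] rot [-1.5725  0.0042  3.1413] tx ty tz [-0.0034 -0.5873  0.0006] turn -0.0001 clock 12.05 gap 58.7 F [ 0.3 -0.7  0.8]
```

View pics/side12.png

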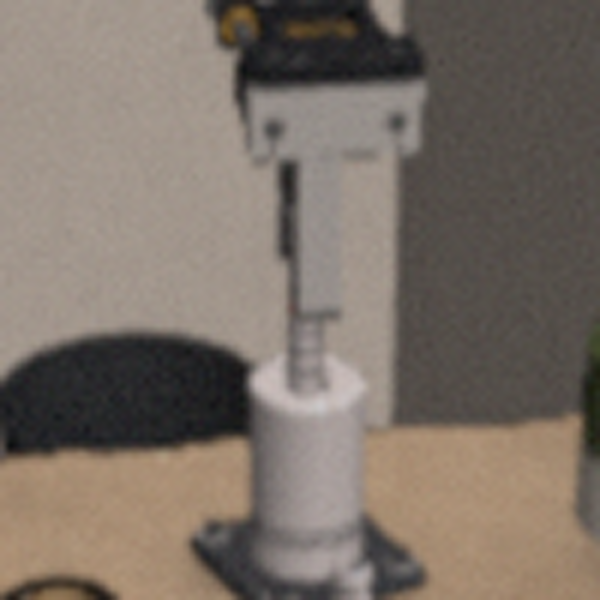

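The fingers are open and the rod stays standing. I raise the hand clear to read it.

```bash
python3 -m creep '[{"tx":0,"ty":-0.05,"tz":0,"turn":0,"fingers":70},{"tx":0,"ty":-0.12,"tz":0,"turn":0,"fingers":70},{"tx":0,"ty":-0.22,"tz":0,"turn":0,"fingers":70},{"tx":0,"ty":-0.34,"tz":0,"turn":0,"fingers":70},{"tx":0,"ty":-0.48,"tz":0,"turn":0,"fingers":70},{"tx":0,"ty":-0.56,"tz":0,"turn":0,"fingers":70},{"tx":0,"ty":-0.6,"tz":0,"turn":0,"fingers":70},{"tx":0,"ty":-0.6,"tz":0,"turn":0,"fingers":70}]'
python3 - <<'E'
from h import *
from cell import optics,monitor
d=optics.camera("side"); np.savez("side9.npz",**{k:np.array(v) for k,v in d.items()})
im=d["frame"][120:220,270:350,::-1]
cv2.imwrite("pics/side13.png",cv2.resize(im,None,fx=6,fy=6,interpolation=cv2.INTER_CUBIC))
X,uv=cloud(d,(290,125,340,185))
k=(np.hypot(X[:,0]-504,X[:,1]-188)<14)&(X[:,2]>110)&(X[:,2]<215);print("z top",np.sort(X[k][:,2])[-12:].round(1),circ(X[k],8))
for z in (120,140,160,180,195):
  q=X[k&(abs(X[:,2]-z)<10)]; print(z,len(q),circ(q,8) if len(q)>8 else None)
plan((497,18.5,215),-np.pi)
E
```

```text
clock: 12.85
eef_pos: [503.4, 188.5, 234.0]
eef_rot: [-1.573, 0.006, 3.141]
wrist_force: [0.5, -0.4, 0.0]
finger_gap: 70.2
z top [187.1 187.8 187.9 188.1 189.9 190.  190.2 190.3 191.5 191.8 191.9 192.6] (array([503.03, 187.55]), np.float64(0.82))
120 39 (array([502.73, 187.73]), np.float64(0.71))
140 42 (array([503.28, 187.14]), np.float64(0.68))
160 40 (array([502.91, 188.07]), np.float64(0.72))
180 40 (array([503.35, 187.28]), np.float64(0.88))
195 15 (array([502.33, 187.45]), np.float64(0.66))
pos [503.1 188.4 232.7] rot [-1.5727  0.0046  3.1412] tx ty tz [0.0305 0.0869 0.8497] turn -0.0001 clock 12.9 gap 70.0 F [ 0.1 -0.1 -0.3]
```

View pics/side13.png

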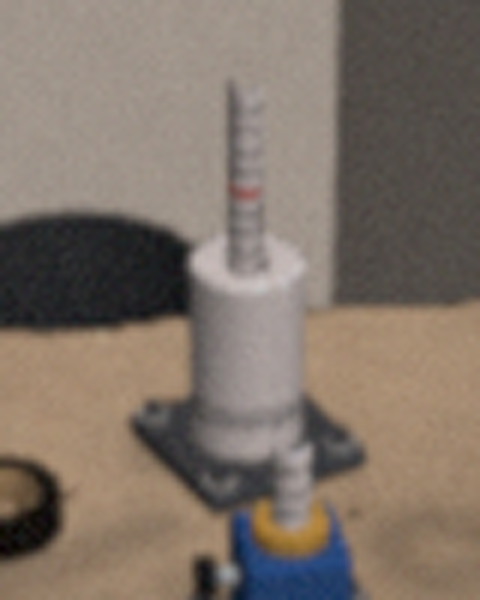

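The rod stands upright in the bore, with its top at crop (246,83), the red 50 mm ring at (245,192) and the barrel face near row 268. I take the reading precisely from the image profile.

Run:
```python
from h import *
S=load("side9.npz");f=S["frame"].astype(float)
ax=np.array([503.6,188.0]);d=np.array([373-503.6,-711-188.]);d/=np.linalg.norm(d)
# sample along front surface line
zs=np.arange(100,200,0.5); P=np.array([[*(ax+8*d),z] for z in zs]); uv=proj(S,P)
g=f.sum(2); red=f[...,0]-f[...,1]
m=lambda im:np.mean([cv2.remap(im.astype(np.float32),(uv[:,0]+o).astype(np.float32).reshape(1,-1),uv[:,1].astype(np.float32).reshape(1,-1),cv2.INTER_CUBIC).ravel() for o in (0,1,2)],0)
G=m(g);Rr=m(red)
print("red peak z",zs[Rr.argmax()],Rr.max(), "centroid",(zs*np.clip(Rr-12,0,None)).sum()/np.clip(Rr-12,0,None).sum())
from scipy.signal import find_peaks
pk=find_peaks(-G,prominence=6)[0];print("dark z",zs[pk],G[pk].round(0))
print([(z,int(v)) for z,v in zip(zs[150:],G[150:])][::2])
print([(z,int(v)) for z,v in zip(zs[:24],G[:24])])
# barrel top-face check: same camera, back rim and front rim of barrel
for s,y in ((+27,"front"),(-27,"back")):
    Q=np.array([[*(np.array([503.7,188.0])+s*d),z] for z in np.arange(98,112,1.0)]);q=proj(S,Q)
    v=cv2.remap(g.astype(np.float32),q[:,0].astype(np.float32).reshape(1,-1),q[:,1].astype(np.float32).reshape(1,-1),cv2.INTER_CUBIC).ravel();print(y,list(zip(range(98,112),v.astype(int))))
```

```text
red peak z 140.5 44.321487 centroid 141.17427712383974
dark z [110.  122.  130.5 140.  151.  160.  171.5 181. ] [407. 388. 373. 355. 399. 402. 411. 404.]
[(np.float64(175.0), 444), (np.float64(176.0), 446), (np.float64(177.0), 440), (np.float64(178.0), 430), (np.float64(179.0), 418), (np.float64(180.0), 407), (np.float64(181.0), 404), (np.float64(182.0), 412), (np.float64(183.0), 426), (np.float64(184.0), 441), (np.float64(185.0), 453), (np.float64(186.0), 461), (np.float64(187.0), 466), (np.float64(188.0), 465), (np.float64(189.0), 460), (np.float64(190.0), 453), (np.float64(191.0), 448), (np.float64(192.0), 442), (np.float64(193.0), 439), (np.float64(194.0), 440), (np.float64(195.0), 440), (np.float64(196.0), 438), (np.float64(197.0), 436), (np.float64(198.0), 435), (np.float64(199.0), 437)]
[(np.float64(100.0), 476), (np.float64(100.5), 464), (np.float64(101.0), 453), (np.float64(101.5), 447), (np.float64(102.0), 443), (np.float64(102.5), 440), (np.float64(103.0), 437), (np.float64(103.5), 433), (np.float64(104.0), 429), (np.float64(104.5), 426), (np.float64(105.0), 426), (np.floa
[... 254 characters left out ...]
p.float64(110.5), 406), (np.float64(111.0), 407), (np.float64(111.5), 409)]
front [(98, np.int64(475)), (99, np.int64(491)), (100, np.int64(508)), (101, np.int64(522)), (102, np.int64(539)), (103, np.int64(557)), (104, np.int64(568)), (105, np.int64(570)), (106, np.int64(563)), (107, np.int64(549)), (108, np.int64(525)), (109, np.int64(501)), (110, np.int64(479)), (111, np.int64(463))]
back [(98, np.int64(436)), (99, np.int64(421)), (100, np.int64(406)), (101, np.int64(393)), (102, np.int64(385)), (103, np.int64(385)), (104, np.int64(398)), (105, np.int64(417)), (106, np.int64(430)), (107, np.int64(430)), (108, np.int64(417)), (109, np.int64(404)), (110, np.int64(394)), (111, np.int64(387))]
```

The rings give the rod top at z≈191, so the exposed length is about 86 mm. The contact height gave 85.6-87 mm. The target is therefore a stop rod top near z=166. I move over the stop block.

```bash
python3 -m creep '[{"tx":0,"ty":0,"tz":0.1,"turn":0,"fingers":70},{"tx":0,"ty":0,"tz":0.24,"turn":0,"fingers":70},{"tx":0.01,"ty":0,"tz":0.4,"turn":0,"fingers":70},{"tx":0.02,"ty":0,"tz":0.56,"turn":0,"fingers":70},{"tx":0.03,"ty":0.03,"tz":0.72,"turn":0,"fingers":70},{"tx":0.03,"ty":0.08,"tz":0.845,"turn":0,"fingers":70},{"tx":0.03,"ty":0.08,"tz":0.845,"turn":0,"fingers":70},{"tx":0.03,"ty":0.08,"tz":0.845,"turn":0,"fingers":70}]'; python3 -c "
from h import *
plan((497,19.3,100),-np.pi)"
```

```text
clock: 13.7
eef_pos: [496.8, 19.4, 215.8]
eef_rot: [-1.573, 0.003, 3.14]
wrist_force: [-0.6, -0.6, -0.2]
finger_gap: 70.0
pos [496.8  19.4 215.8] rot [-1.5729  0.0032  3.1402] tx ty tz [0.0011 0.5788 0.0019] turn -0.0004 clock 13.7 gap 70.0 F [-0.6 -0.6 -0.2]
```

```bash
python3 -m creep '[{"tx":0,"ty":0.1,"tz":0,"turn":0,"fingers":70},{"tx":0,"ty":0.22,"tz":0,"turn":0,"fingers":70},{"tx":0,"ty":0.34,"tz":0,"turn":0,"fingers":70},{"tx":0,"ty":0.46,"tz":0,"turn":0,"fingers":70},{"tx":0,"ty":0.56,"tz":0,"turn":0,"fingers":70},{"tx":0,"ty":0.66,"tz":0,"turn":0,"fingers":70},{"tx":0,"ty":0.7,"tz":0,"turn":0,"fingers":70},{"tx":0,"ty":0.7,"tz":0,"turn":0,"fingers":70}]'
python3 - <<'E'
from h import *
from cell import optics,monitor
d=optics.camera("side"); np.savez("side10.npz",**{k:np.array(v) for k,v in d.items()})
im=d["frame"][130:250,260:400,::-1]
cv2.imwrite("pics/side14.png",cv2.resize(im,None,fx=5,fy=5,interpolation=cv2.INTER_CUBIC))
plan((497,19.3,43),-np.pi)
X,uv=cloud(d,(300,170,345,230))
k=(X[:,1]<5)&(X[:,1]>-60)&(abs(X[:,0]-497)<14)&(X[:,2]>85);P=X[k];print(P.min(0).round(1),np.sort(P[:,2])[:8].round(1),np.median(P,0))
E
```

```text
clock: 14.5
eef_pos: [496.9, 20.5, 75.1]
eef_rot: [-1.573, 0.002, 3.141]
wrist_force: [0.4, -0.5, 0.9]
finger_gap: 70.2
pos [497.4  20.3  76.1] rot [-1.573e+00  3.100e-03  3.141e+00] tx ty tz [0.0026 0.1655 0.0053] turn -0.0002 clock 14.55 gap 70.2 F [-0.1  0.5  0.3]
[487.1 -59.1 113.5] [113.5 114.2 114.3 114.5 116.1 116.4 117.9 121. ] [495.38601287 -28.52402318 156.04734555]
```

View pics/side14.png

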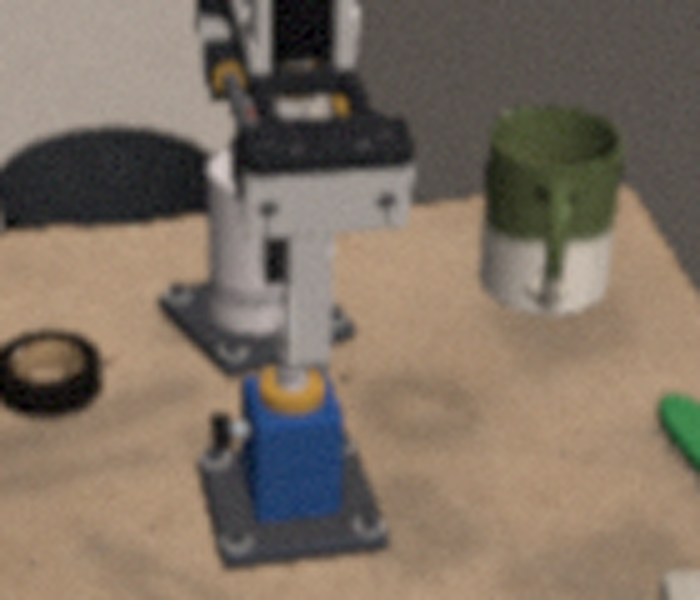

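Run:
```python
from h import *
S=load("side10.npz")
for v in range(190,208):
    X,uv=cloud(S,(318,v,326,v+1)); X=X[X[:,1]<60]; print(v,np.median(X,0).round(1),S["frame"][v,321].astype(int).sum())
for y in (-27.5,-29,-30.5):
    for r in (202,203,204):
        C,w=ray(S,(322,r));print(y,r,(C+w*(y-C[1])/w[1]).round(1))
```

```text
190 [495.8 -29.1 155.2] 460
191 [496.2 -28.6 152.5] 451
192 [496.1 -28.6 149.6] 452
193 [496.4 -28.4 146.9] 460
194 [496.2 -28.6 144.4] 454
195 [496.3 -28.7 142. ] 457
196 [496.3 -29.  139. ] 454
197 [496.4 -28.3 136. ] 453
198 [496.6 -27.6 132.9] 459
199 [496.4 -28.1 130.6] 455
200 [496.4 -27.8 127.8] 458
201 [496.7 -27.8 125. ] 442
202 [496.3 -28.3 123. ] 405
203 [494.7 -20.2 114.3] 344
204 [505.1  18.   83.6] 366
205 [505.3  17.7  80.6] 417
206 [504.6  14.6  80.2] 438
207 [504.1  11.   79.6] 428
-27.5 202 [497.9 -27.5 121.7]
-27.5 203 [497.9 -27.5 119. ]
-27.5 204 [498.  -27.5 116.2]
-29 202 [497.6 -29.  122.8]
-29 203 [497.7 -29.  120.1]
-29 204 [497.7 -29.  117.3]
-30.5 202 [497.4 -30.5 123.9]
-30.5 203 [497.4 -30.5 121.1]
-30.5 204 [497.4 -30.5 118.4]
```

The finger end is at z≈121, so the offset is 45 mm again. I go down 31 mm to about 90, 10 mm above the collar, and grip.

```bash
python3 -m creep '[{"tx":0,"ty":0.06,"tz":0.003,"turn":0,"fingers":70},{"tx":0,"ty":0.12,"tz":0.005,"turn":0,"fingers":60},{"tx":0,"ty":0.155,"tz":0.005,"turn":0,"fingers":45},{"tx":0,"ty":0.155,"tz":0.005,"turn":0,"fingers":30},{"tx":0,"ty":0.155,"tz":0.005,"turn":0,"fingers":20},{"tx":0,"ty":0.155,"tz":0.005,"turn":0,"fingers":12},{"tx":0,"ty":0.155,"tz":0.005,"turn":0,"fingers":8},{"tx":0,"ty":0.155,"tz":0.005,"turn":0,"fingers":8},{"tx":0,"ty":0.155,"tz":0.005,"turn":0,"fingers":8}]' 45
python3 - <<'E'
from h import *
from cell import optics,monitor
d=optics.camera("side"); np.savez("side11.npz",**{k:np.array(v) for k,v in d.items()})
im=d["frame"][130:250,260:400,::-1]
cv2.imwrite("pics/side15.png",cv2.resize(im,None,fx=5,fy=5,interpolation=cv2.INTER_CUBIC))
plan((497,19.3,95),-np.pi)
E
```

```text
clock: 15.45
eef_pos: [497.7, 20.2, 45.4]
eef_rot: [-1.574, 0.004, 3.141]
wrist_force: [-0.8, 5.8, 1.2]
finger_gap: 14.6
pos [497.7  20.1  45.3] rot [-1.5742  0.0035  3.141 ] tx ty tz [ 0.0024 -0.2484  0.0034] turn -0.0002 clock 15.5 gap 14.5 F [-0.2  7.3  1. ]
```

View pics/side15.png

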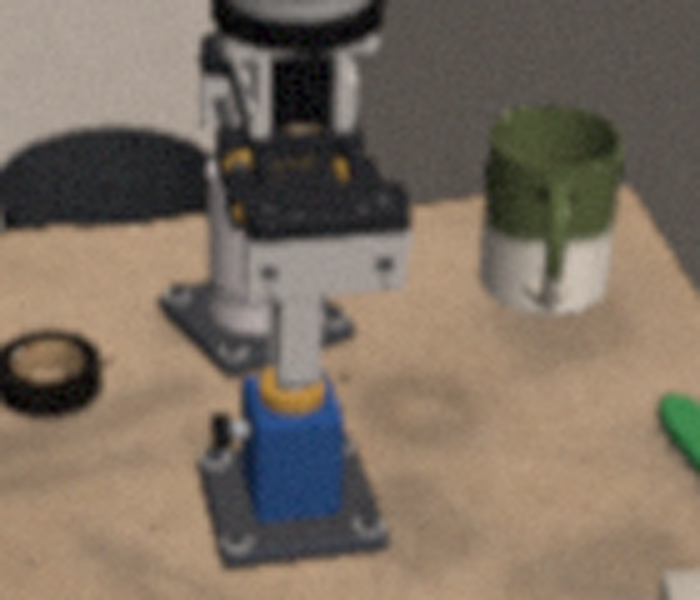

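Run:
```python
from h import *
from scipy.signal import find_peaks
# stop rod ring reading before lift, side0
def prof(S,ax,z0,z1,offs=(-1,0,1)):
    d=np.array([373-ax[0],-711.-ax[1]]);d/=np.linalg.norm(d); zs=np.arange(z0,z1,0.5)
    uv=proj(S,np.array([[*(np.array(ax)+8*d),z] for z in zs])); g=S["frame"].astype(float).sum(2)
    G=np.mean([cv2.remap(g.astype(np.float32),(uv[:,0]+o).astype(np.float32).reshape(1,-1),uv[:,1].astype(np.float32).reshape(1,-1),cv2.INTER_CUBIC).ravel() for o in offs],0)
    pk=find_peaks(-G,prominence=6)[0];return zs[pk],G[pk].round(0)
S=load("side0.npz")
print("stop",prof(S,(497,18.8),76,130)); print("rack rod",prof(S,(482.7,-187),50,165))
X,uv=cloud(S,(302,190,335,225));k=(np.hypot(X[:,0]-497,X[:,1]-18.5)<12)&(X[:,2]>84);print(np.sort(X[k][:,2])[-14:].round(1))
X,uv=cloud(S,(318,230,342,282));k=(np.hypot(X[:,0]-482,X[:,1]+187)<12)&(X[:,2]>84);print(np.sort(X[k][:,2])[-14:].round(1))
```

```text
stop (array([ 86. ,  95. , 106.5, 118.5]), array([409., 415., 405., 417.], dtype=float32))
rack rod (array([ 54. ,  64. ,  75. ,  85. ,  94.5, 104.5, 114.5, 124.5, 135. ,
       144.5, 160. ]), array([337., 390., 372., 395., 373., 336., 398., 393., 381., 379., 177.],
      dtype=float32))
[112.3 112.5 112.9 113.2 113.4 114.3 114.8 114.9 115.2 115.3 115.5 115.6
 115.6 116.3]
[151.5 151.6 151.9 152.1 153.4 153.5 153.6 153.6 153.6 153.8 154.1 154.3
 154.4 154.8]
```

The fingers grip the stop rod just above the collar (crop 300,385). Ring calibration gives a stop rod length of 36.2 mm now and 86.2 mm for the depth rod, so the lift is 50 mm.

```bash
python3 -m creep '[{"tx":0,"ty":-0.02,"tz":-0.003,"turn":0,"fingers":8},{"tx":0,"ty":-0.05,"tz":-0.003,"turn":0,"fingers":8},{"tx":0,"ty":-0.08,"tz":-0.003,"turn":0,"fingers":8},{"tx":0,"ty":-0.11,"tz":-0.003,"turn":0,"fingers":8},{"tx":0,"ty":-0.14,"tz":-0.003,"turn":0,"fingers":8},{"tx":0,"ty":-0.17,"tz":-0.003,"turn":0,"fingers":8},{"tx":0,"ty":-0.2,"tz":-0.003,"turn":0,"fingers":8},{"tx":0,"ty":-0.23,"tz":-0.003,"turn":0,"fingers":8},{"tx":0,"ty":-0.25,"tz":-0.003,"turn":0,"fingers":8},{"tx":0,"ty":-0.25,"tz":-0.003,"turn":0,"fingers":8},{"tx":0,"ty":-0.25,"tz":-0.003,"turn":0,"fingers":8}]'
python3 - <<'E'
from h import *
from cell import optics,monitor
d=optics.camera("side"); np.savez("side12.npz",**{k:np.array(v) for k,v in d.items()})
im=d["frame"][130:250,260:400,::-1]
cv2.imwrite("pics/side16.png",cv2.resize(im,None,fx=5,fy=5,interpolation=cv2.INTER_CUBIC))
plan((497,20.5,95.3),-np.pi)
E
```

```text
clock: 16.6
eef_pos: [497.8, 20.3, 96.1]
eef_rot: [-1.574, 0.005, 3.141]
wrist_force: [0.0, -4.8, 5.7]
finger_gap: 14.6
pos [497.7  20.4  95.9] rot [-1.5738  0.0044  3.141 ] tx ty tz [ 0.0035  0.0032 -0.0007] turn -0.0002 clock 16.65 gap 14.6 F [ 0.5 -4.6  4.8]
```

View pics/side16.png

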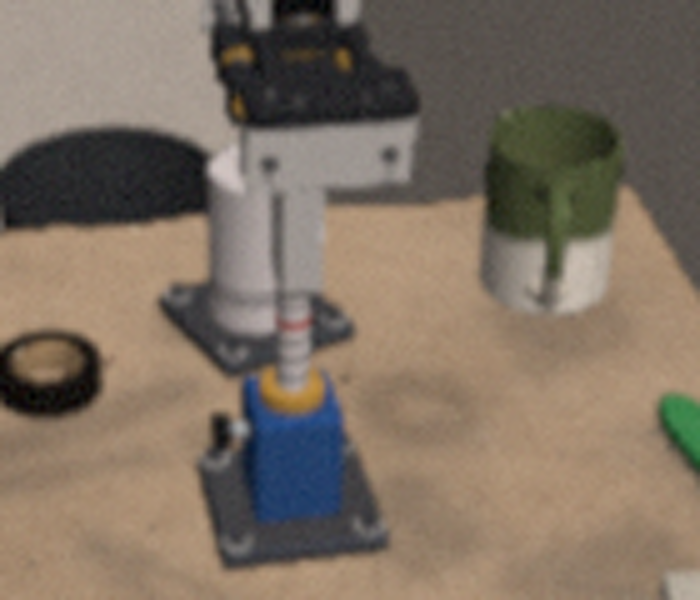

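The stop rod came up with the hand, and its red 50 mm ring is now at crop (295,325). I read the rings before letting go.

```bash
cat >> h.py <<'E'
def rings(S,ax,z0,z1,offs=(-1,0,1)):
    from scipy.signal import find_peaks
    d=np.array([373-ax[0],-711.-ax[1]]);d/=np.linalg.norm(d); zs=np.arange(z0,z1,0.5)
    uv=proj(S,np.array([[*(np.array(ax)+8*d),z] for z in zs])).astype(np.float32); f=S["frame"].astype(np.float32)
    m=lambda im:np.mean([cv2.remap(im,(uv[:,0]+o).reshape(1,-1),uv[:,1].reshape(1,-1),cv2.INTER_CUBIC).ravel() for o in offs],0)
    G=m(f.sum(2));r=m(f[...,0]-f[...,1]); pk=find_peaks(-G,prominence=6)[0];i=find_peaks(r,prominence=12)[0]
    print("rings",zs[pk],"red",zs[i],r[i].round(0))
E
python3 - <<'E'
from h import *
rings(load("side12.npz"),(497,18.8),84,122)
rings(load("side9.npz"),(503.6,188),106,190)
rings(load("side0.npz"),(482.7,-187),60,150)
E
```

```text
rings [ 86.   96.  106.5 116. ] red [116.] [47.]
rings [110.  121.5 130.5 140.  151.  160.  172.  180.5] red [140.5] [49.]
rings [ 64.   75.   85.   94.5 104.5 114.5 124.5 135.  144.5] red [105.] [48.]
```

The stop rod's top reads 166.1 and the depth rod's 190.7, a difference of 24.6 mm against a target of 25. I release and retreat upward.

```bash
python3 -m creep '[{"tx":0,"ty":0,"tz":0,"turn":0,"fingers":20},{"tx":0,"ty":0,"tz":0,"turn":0,"fingers":40},{"tx":0,"ty":0,"tz":0,"turn":0,"fingers":60},{"tx":0,"ty":0,"tz":0,"turn":0,"fingers":60},{"tx":0,"ty":0,"tz":0,"turn":0,"fingers":60},{"tx":0,"ty":-0.05,"tz":0,"turn":0,"fingers":60},{"tx":0,"ty":-0.15,"tz":0,"turn":0,"fingers":60},{"tx":0,"ty":-0.3,"tz":0,"turn":0,"fingers":60},{"tx":0,"ty":-0.45,"tz":0,"turn":0,"fingers":60},{"tx":0,"ty":-0.6,"tz":0,"turn":0,"fingers":60},{"tx":0,"ty":-0.7,"tz":0,"turn":0,"fingers":60},{"tx":0,"ty":-0.75,"tz":0,"turn":0,"fingers":60},{"tx":0,"ty":-0.75,"tz":0,"turn":0,"fingers":60},{"tx":0,"ty":-0.75,"tz":0,"turn":0,"fingers":60}]'
python3 - <<'E'
from h import *
from cell import optics,monitor
for n in ("side","top"):
    d=optics.camera(n); np.savez(f"{n}13.npz",**{k:np.array(v) for k,v in d.items()})
    cv2.imwrite(f"pics/{n}17.png",cv2.resize(d["frame"][110:250,250:410,::-1],None,fx=4,fy=4,interpolation=cv2.INTER_CUBIC))
S=load("side13.npz")
rings(S,(497,18.8),84,166); rings(S,(503.6,188),106,190)
X,uv=cloud(S,(300,150,340,225));k=(np.hypot(X[:,0]-497,X[:,1]-18.5)<12)&(X[:,2]>84)&(X[:,2]<180);print(np.sort(X[k][:,2])[-10:].round(1))
X,uv=cloud(S,(290,125,340,185));k=(np.hypot(X[:,0]-504,X[:,1]-188)<14)&(X[:,2]>110)&(X[:,2]<215);print(np.sort(X[k][:,2])[-10:].round(1),circ(X[k],8))
plan((497,20.5,95.3))
E
```

```text
clock: 18.05
eef_pos: [496.7, 19.9, 245.1]
eef_rot: [-1.574, 0.003, 3.141]
wrist_force: [0.4, -0.1, -0.4]
finger_gap: 59.7
rings [ 86.   95.5 106.5 115.5 126.  137.  145.5 156. ] red [115.5] [48.]
rings [110.5 121.5 130.5 140.5 151.5 160.  171.  180.5] red [140.5] [50.]
[163.8 164.3 164.7 164.9 165.3 165.3 165.6 165.9 166.6 166.6]
[187.7 187.7 188.3 188.5 189.6 190.5 191.  191.3 191.9 192.9] (array([502.92, 187.87]), np.float64(0.81))
pos [496.6  19.9 244.8] rot [-1.5739e+00  2.5000e-03  3.1409e+00] tx ty tz [ 1.000e-04  7.475e-01 -6.000e-04]   clock 18.15 gap 60.1 F [0.4 0.8 0.5]
```

View pics/side17.png

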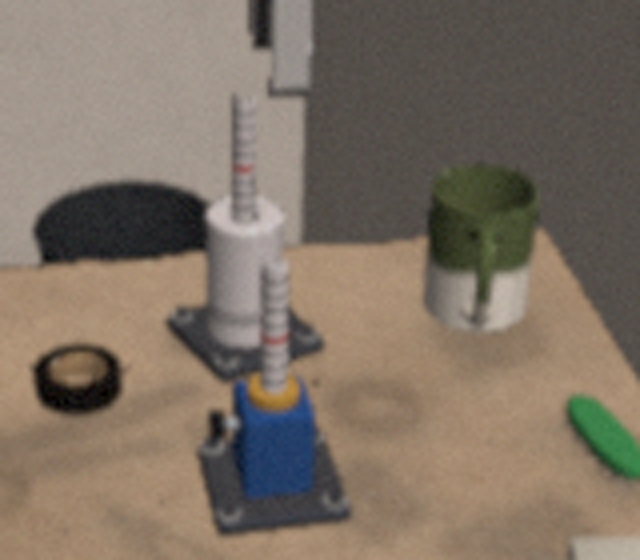

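Both rods stand free and upright, each showing eight rings. The depth rod's red ring is at (243,170) and the stop rod's at (275,340). The ring readings differ by 24.9 mm against a target of 25, so I hand in.

```bash
python3 -c "
from cell import manip
print(manip.sign_off())"
```

```text
the job is handed in; nothing more can be done
None
```

The depth rod stands bottomed in the barrel, released, and the stop rod is pulled up to match it. I handed the job in at about 18 s of the 56 s; it gave no verdict.

**What I did:** I lifted the rod out of the rack and lowered it gripped into the bore until it touched bottom. I pressed it down twice, and both times it stopped at a reported height of about 112.5 mm. I released it there, then pulled the stop rod up 50 mm and raised the hand clear.

**Last checks:**

| Check | Depth rod | Stop rod |
|---|---|---|
| Top height from the ring marks | about 190.8 mm | about 165.9 mm |
| Exposed length | about 86 mm | about 86 mm |
| Rings visible | 8 | 8 |

- **Match:** the tops differ by 24.9 mm, and the goal was 20 to 30 mm. Highest depth-camera points agree to a few mm (192.9 and 166.6 mm).
- **Standing:** the depth rod fits the barrel's axis to about 1 mm in the side view.
- **Bystanders:** the mug and tape roll look unmoved in the last picture. I took no final picture or measurement of the side cutters or white box.

**Disagreements and refusals:**
- **Height offset:** the fingers ended about 45 mm higher in the side camera than the TCP height in the state. I used the camera heights for both grasps, and contact with the rods confirmed them.
- **Camera bias:** the two cameras differed by about 4 mm in y for the fixed parts, so I aimed with the side-camera fits and fine-tuned before lowering the rod.
- **Refused call:** one move was refused because a row lacked some of its numbers. The arm did not move.

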